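# Shift the glue pots along the bench hotplate and check the freed ring

### The job

On the workshop hotplate, shift both pots one ring along by sliding them on the glass without lifting or tipping them: first the tall pot from the middle ring to the middle of the empty small ring, then the wide pan from the large ring to the middle of the medium ring. Then pick up the infrared thermometer, hold it steady for a second or two with its nose pointed at the dot in the middle of the freed large ring from 10 to 30 cm away, and stand it back upright in the middle of its rubber mat. Leave the tin, the brass weight, the screw bin, the jar and the mug where they stand.

Things in the scene. Friction and masses are not known exactly. Their poses are not given: they have to be found in the camera images.
- hotplate: Fixed bench hotplate: flat box 280 (x) x 480 (y) x 40 mm high, smooth black glass top. Origin at the centre of its underside on the bench; own x points away from its front (knob) edge, y along the row of rings; turned up to 7 degrees. Two rear posts (16 mm thick, at x=170, y=+-235 mm) carry the rack overhead.
- rack_front (a point): Middle of the front rod of the fixed open rack over the hotplate, 290 mm above the bench. 10 mm rods along y at hotplate x = -115, -58, 0, 58, 115, 172 mm; 12 mm side rails at y=+-235 mm. The gripper does not fit between rods: take the pot handles from the front, the tool leaning back (about 35 degrees) so that it stays in front of the rack.
- zone_large: Large ring printed flat on the glass, 136 mm across with a grey dot in the middle; origin at its centre on the glass, 40 mm above the bench. It is at one end of the row of rings, the left or the right; the rings stand 150 mm apart centre to centre in a straight line along the hotplate's y through its middle.
- zone_medium: Medium ring, 112 mm across, always the middle one; origin at its centre on the glass.
- zone_small: Small ring, 92 mm across, at the other end of the row from the large one, empty at the start; origin at its centre on the glass.
- pot_wide: Wide open aluminium pan, 100 mm across, 70 mm high, about 0.4 to 0.75 kg, starting on the large ring. Origin at the centre of its underside. A level dark-steel bar handle points along its own -x (roughly towards the robot): 16 mm wide (y), 12 mm high, its middle 60 mm above the underside, reaching from the pan's wall (x=-50) to x=-140 mm.
- pot_tall: Tall open aluminium pot, 84 mm across, 100 mm high, about 0.35 to 0.7 kg, starting on the medium ring. Origin at the centre of its underside. Handle as on the pan, along its own -x: 16 mm wide, 12 mm high, its middle 70 mm above the underside, from x=-42 to x=-132 mm.
- tin: Small steel tin, 37 mm across, 35 mm high, loose on the glass in one of the two gaps between neighbouring rings, somewhat in front of or behind the row, in the way of a pot sliding straight: the pot must pass round it (handles pass over it). Not to be moved. Origin at the centre of its underside.
- weight: Brass weight, 36 mm across, 35 mm high with its knob, loose on the glass in the other gap between rings, somewhat in front of or behind the row, in the way of a pot sliding straight (handles pass over it). Not to be moved. Origin at the centre of its underside.
- thermometer: Infrared thermometer, about 0.3 kg, standing upright on a flat foot 64 (x) x 54 (y) x 12 mm; stem 28 x 24 mm; on top a head pitched 40 degrees nose-down towards its own +x. Origin at the centre of the foot's underside, z up. Grip it by the flat sides of the head (38 mm apart along its y) at about x=0, z=118 mm, from above; the whole stands 160 mm high.
- thermo_head: The thermometer's head (rigid with it), a box 88 x 38 x 36 mm with a round black lens. Origin at the lens face in the nose (x=36, z=88 mm in the thermometer's frame); its x axis is the line of sight out of the nose, 40 degrees below level when the foot is level, y across.
- mat: Fixed rubber mat 110 x 100 x 3 mm on the bench on which the thermometer stands, at the left or right end of the hotplate, in front. Origin at the centre of its underside.
- screw_bin: Loose grey plastic bin 100 x 90 x 50 mm on the bench, at the other side from the mat. Not to be moved. Origin at the centre of its underside.
- jar: Amber glass jar 70 mm across, 100 mm high, on the bench beyond the mat or beyond the bin, at the side of the hotplate. Not to be moved. Origin at the centre of its underside.
- mug: Steel mug 80 mm across, 90 mm high, at the side of the hotplate where the jar is not. Not to be moved. Origin at the centre of its underside.
Things that resemble listed ones, but are neither listed nor needed, are in the scene too. What is shaped like the thermometer but blue is not meant. There is more than one size of the mat; the one meant has the size given above.

How it is judged:
On the way, in this order (a step that is already met when the one before it is completed fails the run):
1. the tall pot stands centred on the small ring (within 15 mm) (horizontal distance between pot_tall and zone_small below 0.015 m and linear speed of pot_tall below 0.02 m/s and angle between pot_tall's own z axis and vertical below 0.05 rad and height (world z) of pot_tall below 0.046 m), for 0.2 s.
2. the wide pan stands centred on the medium ring (within 15 mm), the tall pot still on the small ring (all of step 1 and horizontal distance between pot_wide and zone_medium below 0.015 m and linear speed of pot_wide below 0.02 m/s and angle between pot_wide's own z axis and vertical below 0.05 rad and height (world z) of pot_wide below 0.046 m), for 0.2 s.
3. the thermometer, off the bench, is held still for a second with its line of sight within 25 mm (across and up-down) of the large ring's middle, lens 10 to 30 cm from it (x of zone_large in the frame of thermo_head between 0.1 and 0.3 m and y of zone_large in the frame of thermo_head between -0.025 and 0.025 m and z of zone_large in the frame of thermo_head between -0.025 and 0.025 m and linear speed of thermometer below 0.02 m/s and angular speed of thermometer below 0.1 rad/s and height (world z) of thermometer above 0.03 m), for 1 s.
At the end, for the whole second after the job is handed in: The tall pot stands flat and at rest within 15 mm of the small ring's centre, the wide pan within 15 mm of the medium ring's centre, and the thermometer stands upright and still on its mat, within 30 mm of the mat's centre (all of step 2 and horizontal distance between thermometer and mat below 0.03 m and height (world z) of thermometer below 0.01 m and angle between thermometer's own z axis and vertical below 0.08 rad and linear speed of thermometer below 0.02 m/s); the robot touches nothing.
It fails at once if the wide pan is lifted more than 10 mm off the glass or tipped more than 11 degrees (height (world z) of pot_wide above 0.05 m or angle between pot_wide's own z axis and vertical above 0.2 rad).
It fails at once if the tall pot is lifted more than 10 mm off the glass or tipped more than 11 degrees (height (world z) of pot_tall above 0.05 m or angle between pot_tall's own z axis and vertical above 0.2 rad).
It fails at once if the tin, weight, screw bin, jar or mug is moved more than 20 mm (distance of any of tin, weight, screw_bin, jar, mug from where it was at the start of the episode above 0.02 m).
It also fails if it takes over 72 s, if anything falls off the work surface, if the arm or the gripper's body presses on something with over 40 N, if the wrist force passes 120 N, or if a joint passes its speed limit or range.

### The arm

A 7-joint arm with a two-finger parallel gripper is mounted at the origin on the work surface. World frame = base frame: x ahead of the robot, y to its left, z up, the work surface at z = 0. Lengths are in m, angles in rad, forces in N, time in s.
With the tool pointing down it reaches from about 0.425 to 0.925 m from the base axis. Payload 6.8 kg.
Tool frame: the origin (TCP) lies midway between the tips of the shut fingers; the grasp point (between the pads) lies 19 mm behind it; z points along the fingers, y is the line along which they close (so a half turn about z gives the same grasp; the last joint's range is limited). The gripper opens to 85 mm and grips with 20 to 120 N. Pads are 22 mm wide; open, the fingers measure 114 mm over their backs; the gripper's body (76 mm by 85 mm) begins 54 mm behind the grasp point. The pads swing forward as they close: fully open they stand 13 mm farther back than shut.
Start: joints at [-1.363, 0.477, 0.022, 1.555, -0.011, 1.109, -0.083], TCP at [0.21, 0.642, 0.231] pointing down, gripper open.
Joint ranges: [-2.96, 2.96], [-0.34, 2.1], [-1.41, 1.46], [0.24, 2.44], [-1.37, 4.51], [0.17, 1.92], [-2.96, 2.96]. Speed limits (rad/s): [2.39, 2.39, 3.14, 3.14, 3.14, 3.14, 3.14].

### API

Orientations are given as a unit quaternion [w, x, y, z].
In Python, from station import bot, imaging gives the robot as it stands.
- The arm moves only by the tool move_arm, never from a script. Its argument "commands" is a list that holds one entry, the list of rows, each a list of 7 numbers: the shift along the tool's x, y, z in m, then the turn, a rotation vector about the tool's x, y, z in degrees, then the finger opening in m, from 0 to 0.0854. In form: [[[x, y, z, rx, ry, rz, grip], ...]]. A call has 1 to 20 rows; each row shifts and turns the commanded pose from where the row before left it, along the tool's axes as they then stand; what a row does not reach is not made up. A row lasts 1/8 s, in which the tool goes at most 62.5 mm and 10.7 degrees, less where a joint would pass 70% of its speed; a pose out of reach is approached as far as the arm can. A call is refused whole if a number of a shift passes 0.0625 or a number of a turn 10.7, either way. A call with a gripper value outside its range is refused whole. The fingers move at their own pace and stop on an object; "squeeze" is the grip in N (left out, the last holds). Time passes only in rows, so rows that do not move let the fingers close. It gives the time, the measured TCP pose, the force, the opening and the grip force at its end, in the units of the state.
- bot.get_obs(): the state, without advancing time (a new reading comes with each control period).
- imaging.read_camera(name): name is "scene" or "top" or "wrist"; returns the picture (400x640x3 uint8, red, green, blue); there is no depth.
- imaging.calibration(name): a dict with "intrinsics" (3x3 intrinsics, pixels), "extrinsics" (4x4, takes a point from camera to world coordinates); the wrist camera has in their place "mount" (4x4, takes a point from camera to tool coordinates, whose origin is the TCP and whose axes are the flange's). Camera axes: x right, y down, z forward; pixel columns grow to the right and rows downward; lengths in m; the calibration is good to about 2 mm. The wrist camera is an equidistant fisheye: a pixel r from the principal point sees the ray r / f radians off the axis. A picture is of the moment at which its call begins: read the wrist's pose just before it. calibration takes no time and is no camera call.
- bot.hand_in(): hands the job in; it is judged then, once.
The state is a dict: "t": time; "q": joint angles; "joint_vel": joint speeds; "joint_torque": joint torques, N m; "eef_pos": TCP position; "tool_rot": TCP orientation; "contact_force": force on the tool from outside, world axes, zero at the start; "torque": the same for the moment, N m; "gripper_width": opening from 0.0 (shut) to 1.0 (fully open); "grasp_force": force on a finger pad.
Only numpy, scipy, OpenCV 4.12 (cv2) and the standard library are available. Lean on these libraries where they do the work, as an engineer would, in place of code of your own. Each camera call takes 0.05 s, during which the arm holds its last target. There are 200 camera calls.

## Working session

There is one attempt and no reset: what is moved stays moved. The work goes in short steps, Python scripts to look and compute and a tool call to move; the robot and the scene stay as the last step left them, time stands still between calls to the robot, and variables do not carry over. Pictures are saved under pics/ and viewed, at most 10 in all, crops included, and the job is handed in when it is done.

Besides the shell and the picture viewer there is one more tool, called after "Call:" as name(argument=value, ...), one argument or row to a line, values as JSON. move_arm: Moves the arm, as the interface text tells. Its arguments: {"type":"object","properties":{"commands":{"type":"array","items":{"type":"array","items":{"type":"array","items":{"type":"number"}}}},"squeeze":{"type":"number"}},"required":["commands"]}

```bash
mkdir -p pics; ls; python3 - <<'E'
from station import bot, imaging
import cv2, numpy as np
np.set_printoptions(precision=4,suppress=True)
for n in ("scene","top"):
    im=imaging.read_camera(n); cv2.imwrite(f"pics/{n}0.png",im[:,:,::-1])
    c=imaging.calibration(n); print(n,np.array(c["intrinsics"]),np.array(c["extrinsics"]))
c=imaging.calibration("wrist");print({k:np.array(v) if not isinstance(v,str) else v for k,v in c.items()})
print(bot.get_obs())
E
```

```text
pics
scene [[501.0901   0.     319.9852]
 [  0.     501.0901 204.9553]
 [  0.       0.       1.    ]] [[ 0.6812  0.5509 -0.4821  1.2382]
 [ 0.732  -0.5259  0.4332 -0.5522]
 [-0.0149 -0.648  -0.7615  1.2728]
 [ 0.      0.      0.      1.    ]]
top [[470.076    0.     328.0868]
 [  0.     470.076  199.304 ]
 [  0.       0.       1.    ]] [[ 0.0038 -0.9813  0.1924  0.235 ]
 [-0.9999 -0.0015  0.0121  0.0535]
 [-0.0116 -0.1924 -0.9812  1.6968]
 [ 0.      0.      0.      1.    ]]
{'intrinsics': array([[309.7069,   0.    , 316.8355],
       [  0.    , 309.7069, 195.0087],
       [  0.    ,   0.    ,   1.    ]]), 'mount': array([[ 0.0008, -0.9587, -0.2845,  0.072 ],
       [ 1.    ,  0.0009, -0.0004, -0.0004],
       [ 0.0006, -0.2845,  0.9587, -0.1426],
       [ 0.    ,  0.    ,  0.    ,  1.    ]])}
{'t': 0.1, 'q': array([-1.3631,  0.4777,  0.0224,  1.5564, -0.0115,  1.1093, -0.0831]), 'joint_vel': array([-0.0002, -0.0003, -0.0001, -0.0017, -0.0003, -0.0006,  0.001 ]), 'joint_torque': array([  0.0045, -59.7764,   1.6133, -28.1957,   0.0127,   0.0051,
        -0.    ]), 'eef_pos': array([0.2095, 0.6411, 0.2304]), 'tool_rot': array([-0.0001,  0.1573,  0.9876, -0.0008]), 'contact_force': array([-0.4025, -0.4678, -1.016 ]), 'torque': array([ 0.0172,  0.0026, -0.0369]), 'grasp_force': 0.0, 'gripper_width': 1.0062829339298291}
```

View pics/scene0.png

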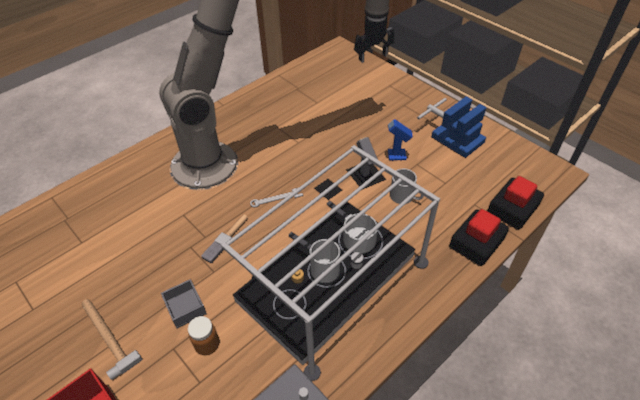

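View pics/top0.png

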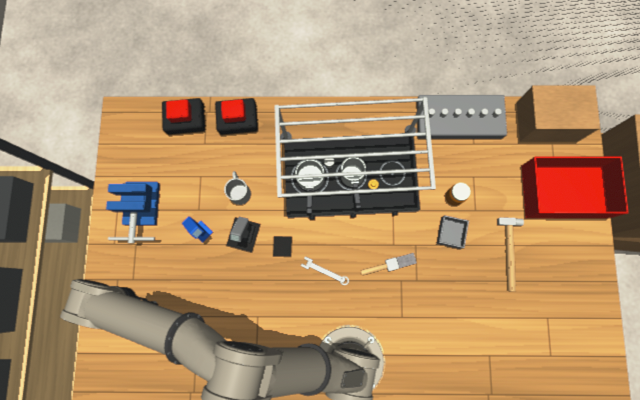

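```bash
python3 - <<'E'
import cv2, numpy as np
a=cv2.imread("pics/top0.png")[125:250,215:445]; b=cv2.imread("pics/scene0.png")[140:345,220:440]
cv2.imwrite("pics/topc.png",cv2.resize(a,None,fx=3.4,fy=3.4,interpolation=cv2.INTER_CUBIC))
cv2.imwrite("pics/scenec.png",cv2.resize(b,None,fx=2.9,fy=2.9,interpolation=cv2.INTER_CUBIC))
E
```

```text
(no output)
```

View pics/topc.png

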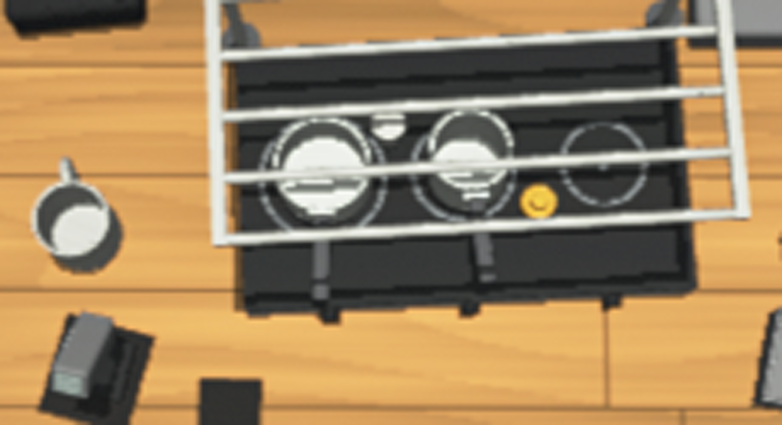

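View pics/scenec.png

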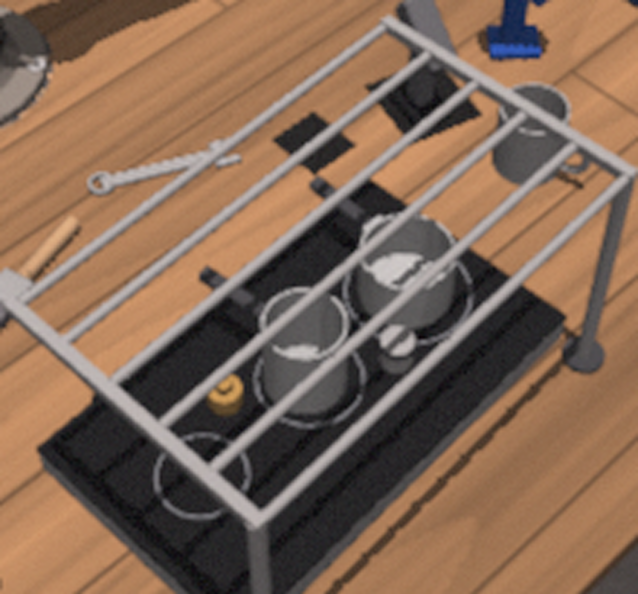

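```bash
cat > h.py <<'E'
from station import bot, imaging
import numpy as np, cv2
from scipy.optimize import least_squares
from scipy.spatial.transform import Rotation as R
np.set_printoptions(precision=4,suppress=True)
C={n:(np.array(imaging.calibration(n)["intrinsics"]),np.array(imaging.calibration(n)["extrinsics"])) for n in("scene","top")}
def proj(n,P):
    K,E=C[n]; p=(np.asarray(P)-E[:3,3])@E[:3,:3]; p=p@K.T; return p[...,:2]/p[...,2:]
def ray(n,uv):
    K,E=C[n]; return E[:3,3],E[:3,:3]@np.linalg.solve(K,[*uv,1])
def plane(n,uv,z): o,d=ray(n,uv); return o+d*(z-o[2])/d[2]
def tri(obs): return least_squares(lambda P:np.concatenate([proj(n,P)-uv for n,uv in obs]),[.6,0,.1])
T=lambda u,v:("top",np.array([u/3.4+215,v/3.4+125]))
S=lambda u,v:("scene",np.array([u/2.9+220,v/2.9+140]))
E
python3 - <<'E'
from h import *
obs=[((-115,235,290),T(218,240)),((-115,-235,290),T(743,215)),((-58,235,290),T(222,178)),((-58,-235,290),T(730,153)),
((0,-150,40),T(603,164)),((0,150,40),T(323,176)),((-115,235,290),S(388,20)),((172,235,290),S(632,172)),((172,-235,290),S(258,515)),((0,-150,40),S(203,474))]
def f(p):
    c,s=np.cos(p[2]),np.sin(p[2]); r=[]
    for (x,y,z),(n,uv) in obs:
        r.append(proj(n,[p[0]+(c*x-s*y)/1e3,p[1]+(s*x+c*y)/1e3,z/1e3])-uv)
    return np.concatenate(r)
s=least_squares(f,[.7,0,0],loss='soft_l1');print(s.x,np.degrees(s.x[2]));print(f(s.x).reshape(-1,2))
for k,a,b,z in [("panrim",T(323,166),S(408,250),.11),("tallrim",T(472,150),S(304,323),.14),("panH",T(320,298),S(316,182),.10),("tallH",T(488,282),S(205,273),.11),("tin",T(388,125),S(397,342),.075),("weight",T(540,200),S(226,390),.07),("mug",T(72,217),S(533,110),.09),("small",T(603,164),S(203,474),.04)]:
    t=tri([a,b]);print(k,t.x,t.cost,plane(*a,z),plane(*b,z))
for q in [T(72,315),T(153,338),T(120,425),T(40,408)]: print(plane(*q,.003))
for q in [S(393,62),S(480,112),S(430,138),S(368,87)]: print(plane(*q,.003))
E
```

```text
[ 0.6506 -0.0061  0.054 ] 3.095594885211599
[[-0.5332 -0.2772]
 [-1.4332 -0.8479]
 [-2.2632 -0.1349]
 [ 0.6718 -0.6556]
 [-0.7871 -0.5828]
 [-1.0462  0.157 ]
 [-0.6982  0.3827]
 [-1.6936 -0.0364]
 [-0.684   1.3632]
 [-1.1449 -0.723 ]]
panrim [0.6404 0.1402 0.1048] 1.3750677008259724 [0.6363 0.1363 0.11  ] [0.6445 0.14   0.11  ]
tallrim [ 0.649  -0.012   0.1347] 0.9784354276223184 [ 0.6454 -0.0148  0.14  ] [ 0.6529 -0.0124  0.14  ]
panH [0.5039 0.1415 0.0952] 0.8965207488113588 [0.5011 0.1384 0.1   ] [0.5082 0.1411 0.1   ]
tallH [ 0.5195 -0.0281  0.104 ] 1.2977277082768643 [ 0.5161 -0.0313  0.11  ] [ 0.5247 -0.0282  0.11  ]
tin [0.6942 0.073  0.0653] 0.6194874690251803 [0.6896 0.0703 0.075 ] [0.6996 0.0697 0.075 ]
weight [ 0.615  -0.0861  0.0584] 1.0049750389152385 [ 0.6101 -0.0884  0.07  ] [ 0.6222 -0.0884  0.07  ]
mug [0.5892 0.3982 0.0848] 0.18504151069904315 [0.587  0.3958 0.09  ] [0.5926 0.3953 0.09  ]
small [ 0.6596 -0.1558  0.0363] 0.9550923971805241 [ 0.6565 -0.1587  0.04  ] [ 0.6626 -0.1551  0.04  ]
[0.4983 0.4099 0.003 ]
[0.4736 0.3219 0.003 ]
[0.3805 0.354  0.003 ]
[0.3983 0.4398 0.003 ]
[0.372  0.4023 0.003 ]
[0.5035 0.4168 0.003 ]
[0.4912 0.3429 0.003 ]
[0.3812 0.3495 0.003 ]
```

```bash
cat >> h.py <<'E'
from scipy.linalg import expm,logm
def tool(lean,yaw):  # deg; rotation matrix, tool x towards the robot
    return R.from_euler('z',yaw,degrees=True).as_matrix()@np.array([[-np.cos(np.radians(lean)),0,np.sin(np.radians(lean))],[0,1,0],[-np.sin(np.radians(lean)),0,-np.cos(np.radians(lean))]])
def q2m(q): return R.from_quat(np.r_[q[1:],q[0]]).as_matrix()
def M(Rm,p): t=np.eye(4);t[:3,:3]=Rm;t[:3,3]=p;return t
def cur():
    o=bot.get_obs(); return M(q2m(o["tool_rot"]),o["eef_pos"])
def row(A,B,n):
    t=np.real(expm(logm(np.linalg.inv(A)@B)/n)); return np.round(np.r_[t[:3,3],np.degrees(R.from_matrix(t[:3,:3]).as_rotvec())],4)
wc=imaging.calibration("wrist");WK=np.array(wc["intrinsics"]);WM=np.array(wc["mount"])
def wray(A,uv):
    E=A@WM; d=(np.array(uv)-WK[:2,2])/WK[0,0]; r=np.hypot(*d); v=np.r_[d/r*np.sin(r),np.cos(r)] if r>1e-9 else np.array([0,0,1.])
    return E[:3,3],E[:3,:3]@v
def wplane(A,uv,z): o,d=wray(A,uv); return o+d*(z-o[2])/d[2]
def wtri(obs):  # list of (A,uv) -> nearest point of rays, residual distances
    a=np.zeros((3,3));b=np.zeros(3);L=[wray(*o) for o in obs]
    for o,d in L: P=np.eye(3)-np.outer(d,d); a+=P;b+=P@o
    x=np.linalg.solve(a,b); return x,[np.linalg.norm((np.eye(3)-np.outer(d,d))@(x-o)) for o,d in L]
def snap(name):
    A=cur(); im=imaging.read_camera("wrist")[:,:,::-1]; cv2.imwrite(f"pics/{name}.png",im); np.save(f"pics/{name}.npy",A); return A
E
python3 - <<'E'
from h import *
print(row(cur(),M(tool(0,0),[.36,.38,.30]),8))
E
```

```text
[-0.0244 -0.0289 -0.0087 -0.0118 -0.001  -2.262 ]
```

Call:
move_arm(
  commands=[
    [[-0.0244, -0.0289, -0.0087, 0, 0, -2.26, 0.085], [-0.0244, -0.0289, -0.0087, 0, 0, -2.26, 0.085], [-0.0244, -0.0289, -0.0087, 0, 0, -2.26, 0.085], [-0.0244, -0.0289, -0.0087, 0, 0, -2.26, 0.085], [-0.0244, -0.0289, -0.0087, 0, 0, -2.26, 0.085], [-0.0244, -0.0289, -0.0087, 0, 0, -2.26, 0.085], [-0.0244, -0.0289, -0.0087, 0, 0, -2.26, 0.085], [-0.0244, -0.0289, -0.0087, 0, 0, -2.26, 0.085], [0, 0, 0, 0, 0, 0, 0.085], [0, 0, 0, 0, 0, 0, 0.085]],
  ],
)

```text
t: 1.35
eef_pos: [0.3597, 0.381, 0.3006]
tool_rot: [-0.0, 0.0, 1.0, -0.0]
contact_force: [-0.6, 0.8, -0.1]
gripper_width: 0.998
grasp_force: 0.0
```

```bash
python3 - <<'E'
from h import *
A=snap("w1"); B=M(tool(35,7),[.47,-.034,.20])
r=row(A,B,11);print(r)
t=M(R.from_rotvec(np.radians(r[3:])).as_matrix(),r[:3]);X=A
for i in range(11): X=X@t; print(X[:3,3])
E
```

```text
[-0.0053 -0.0384  0.0109 -0.1946 -3.1815 -0.6174]
[0.3649 0.3426 0.2897]
[0.3712 0.3043 0.279 ]
[0.3785 0.2661 0.2685]
[0.3868 0.228  0.2583]
[0.3961 0.19   0.2485]
[0.4063 0.1522 0.2392]
[0.4174 0.1146 0.2302]
[0.4294 0.0771 0.2218]
[0.4422 0.0397 0.214 ]
[0.4559 0.0025 0.2067]
[ 0.4703 -0.0345  0.2001]
```

View pics/w1.png

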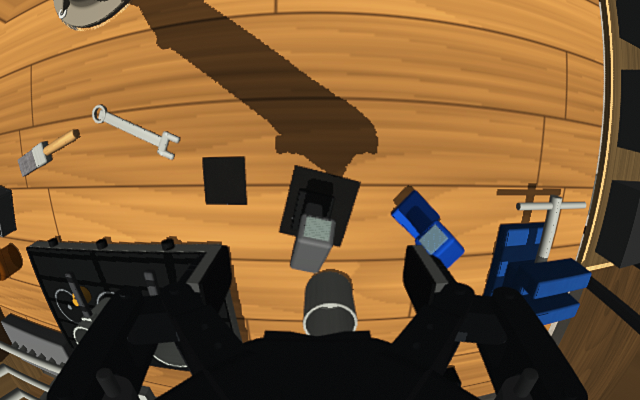

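Call:
move_arm(
  commands=[
    [[-0.0053, -0.0384, 0.0109, -0.2, -3.18, -0.62, 0.085], [-0.0053, -0.0384, 0.0109, -0.2, -3.18, -0.62, 0.085], [-0.0053, -0.0384, 0.0109, -0.2, -3.18, -0.62, 0.085], [-0.0053, -0.0384, 0.0109, -0.2, -3.18, -0.62, 0.085], [-0.0053, -0.0384, 0.0109, -0.2, -3.18, -0.62, 0.085], [-0.0053, -0.0384, 0.0109, -0.2, -3.18, -0.62, 0.085], [-0.0053, -0.0384, 0.0109, -0.2, -3.18, -0.62, 0.085], [-0.0053, -0.0384, 0.0109, -0.2, -3.18, -0.62, 0.085], [-0.0053, -0.0384, 0.0109, -0.2, -3.18, -0.62, 0.085], [-0.0053, -0.0384, 0.0109, -0.2, -3.18, -0.62, 0.085], [-0.0053, -0.0384, 0.0109, -0.2, -3.18, -0.62, 0.085], [0, 0, 0, 0, 0, 0, 0.085], [0, 0, 0, 0, 0, 0, 0.085]],
  ],
)

```text
t: 3.02
eef_pos: [0.4424, 0.0411, 0.2148]
tool_rot: [0.245, -0.054, 0.968, 0.02]
contact_force: [0.4, -0.1, -0.5]
gripper_width: 0.996
grasp_force: 0.0
```

```bash
python3 - <<'E'
from h import *
A=snap("w2");print(A)
im=cv2.imread("pics/w2.png"); cv2.imwrite("pics/w2g.png",cv2.convertScaleAbs(im[60:400,60:580],alpha=1.6,beta=30))
im=cv2.resize(cv2.imread("pics/w2g.png"),None,fx=1.5,fy=1.5,interpolation=cv2.INTER_CUBIC);cv2.imwrite("pics/w2g.png",im)
E
```

```text
[[-0.874  -0.1153  0.472   0.4424]
 [-0.0955  0.9932  0.0658  0.0411]
 [-0.4764  0.0124 -0.8792  0.2148]
 [ 0.      0.      0.      1.    ]]
```

View pics/w2g.png

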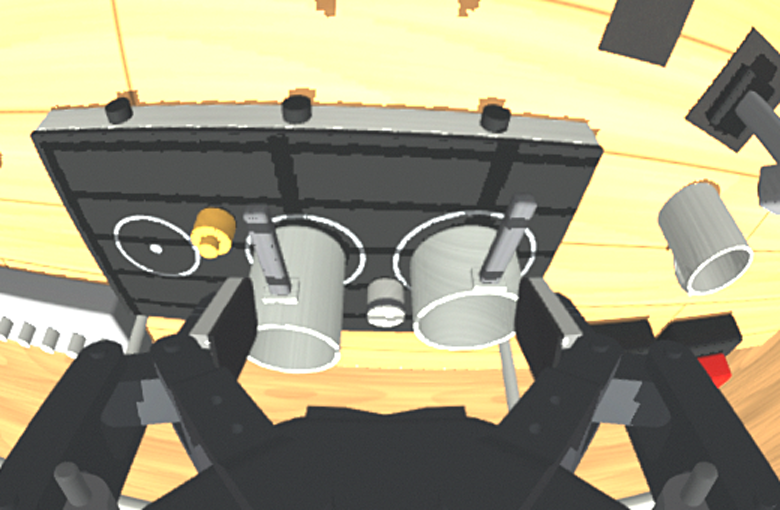

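```bash
cat >> h.py <<'E'
def wproj(A,P):
    p=(np.atleast_2d(P)-(A@WM)[:3,3])@(A@WM)[:3,:3]; h=np.hypot(p[:,0],p[:,1]); r=np.arctan2(h,p[:,2])*WK[0,0]
    return WK[:2,2]+p[:,:2]/h[:,None]*r[:,None]
def rings(name,p0=(.6506,-.0061,.054),tol=.012):
    A=np.load(f"pics/{name}.npy"); im=cv2.imread(f"pics/{name}.png",0).astype(float); th=np.linspace(0,2*np.pi,240)
    # ring points: brightest radial position near predicted ring, isolated line on dark glass
    def pts(p,tol):
        out=[]
        for y,r in ((.15,.068),(0,.056),(-.15,.046)):
            for t in th:
                rr=np.arange(r-tol,r+tol,.0005); c,s=np.cos(p[2]),np.sin(p[2]); hx=rr*np.cos(t);hy=y+rr*np.sin(t)
                P=np.c_[p[0]+c*hx-s*hy,p[1]+s*hx+c*hy,np.full(len(rr),.04)]; uv=wproj(A,P).astype(np.float32)
                if uv.min()<2 or uv[:,0].max()>637 or uv[:,1].max()>397: continue
                v=cv2.remap(im.astype(np.float32),uv[None,:,0],uv[None,:,1],1)[0]
                if v.max()>90 and v[0]<60 and v[-1]<60:
                    w=np.clip(v-60,0,None); out.append([*(w@P[:,:2]/w.sum()),y,r])
        return np.array(out)
    p=np.array(p0)
    for tol in (tol,.007):
        d=pts(p,tol)
        f=lambda p:np.hypot(d[:,0]-p[0]+np.sin(p[2])*d[:,2],d[:,1]-p[1]-np.cos(p[2])*d[:,2])-d[:,3]-p[3]
        s=least_squares(f,[*p[:3],0],loss='soft_l1',f_scale=.001); p=s.x
    return p,len(d),np.abs(f(p)).mean()
E
python3 - <<'E'
from h import *
print(rings("w2"))
A=np.load("pics/w2.npy"); g=lambda u,v:(u/1.5+60,v/1.5+60)
for k,uv,z in [("smalldot",(156,249),.04),("tallHend",(257,211),.116),("tallHroot",(284,288),.116),("panHend",(522,200),.106),("panHroot",(489,276),.106),("tin",(386,316),.075),("weight",(210,243),.075),("tallrim",(294,352),.14),("panrim",(467,320),.11)]:
    print(k,wplane(A,g(*uv),z))
E
```

```text
(array([ 0.6527, -0.0084,  0.0553, -0.0019]), 380, np.float64(0.00026009943423615026))
smalldot [ 0.6631 -0.1585  0.04  ]
tallHend [ 0.5153 -0.0273  0.116 ]
tallHroot [ 0.5952 -0.0146  0.116 ]
panHend [0.4989 0.1347 0.106 ]
panHroot [0.579 0.136 0.106]
tin [0.6926 0.0722 0.075 ]
weight [ 0.6015 -0.0817  0.075 ]
tallrim [ 0.6508 -0.0072  0.14  ]
panrim [0.6368 0.1334 0.11  ]
```

```bash
python3 - <<'E'
from h import *
G=M(tool(35,8.5),[.541,-.024,.0945]); off=np.eye(4);off[2,3]=-.06
print(row(cur(),G@off,6))
E
```

```text
[-0.0017 -0.0132  0.0148 -0.0551 -1.086  -0.3149]
```

Call:
move_arm(
  commands=[
    [[-0.0017, -0.0132, 0.0148, 0, -1.09, -0.31, 0.085], [-0.0017, -0.0132, 0.0148, 0, -1.09, -0.31, 0.085], [-0.0017, -0.0132, 0.0148, 0, -1.09, -0.31, 0.085], [-0.0017, -0.0132, 0.0148, 0, -1.09, -0.31, 0.085], [-0.0017, -0.0132, 0.0148, 0, -1.09, -0.31, 0.085], [-0.0017, -0.0132, 0.0148, 0, -1.09, -0.31, 0.085], [0, 0, 0, 0, 0, 0, 0.085]],
  ],
)

```text
t: 3.95
eef_pos: [0.4915, -0.0143, 0.1835]
tool_rot: [0.264, -0.068, 0.962, 0.026]
contact_force: [-0.0, 0.4, -0.5]
gripper_width: 0.994
grasp_force: 0.0
```

```bash
python3 - <<'E'
from h import *
A=snap("w3");print(A,rings("w3"))
G=M(tool(35,8.5),[.541,-.024,.0945]); print(row(A,G,6))
im=cv2.imread("pics/w3.png"); im=cv2.convertScaleAbs(im[60:320,100:520],alpha=1.6,beta=30)
cv2.imwrite("pics/w3g.png",cv2.resize(im,None,fx=1.9,fy=1.9,interpolation=cv2.INTER_CUBIC))
E
```

```text
[[-0.8508 -0.1452  0.5051  0.4915]
 [-0.1174  0.9893  0.0867 -0.0143]
 [-0.5123  0.0144 -0.8587  0.1835]
 [ 0.      0.      0.      1.    ]] (array([ 0.6525, -0.0084,  0.0556, -0.002 ]), 404, np.float64(0.00024820181489540954))
[ 0.0013 -0.0029  0.0168  0.1021 -0.6967 -0.0958]
```

View pics/w3g.png

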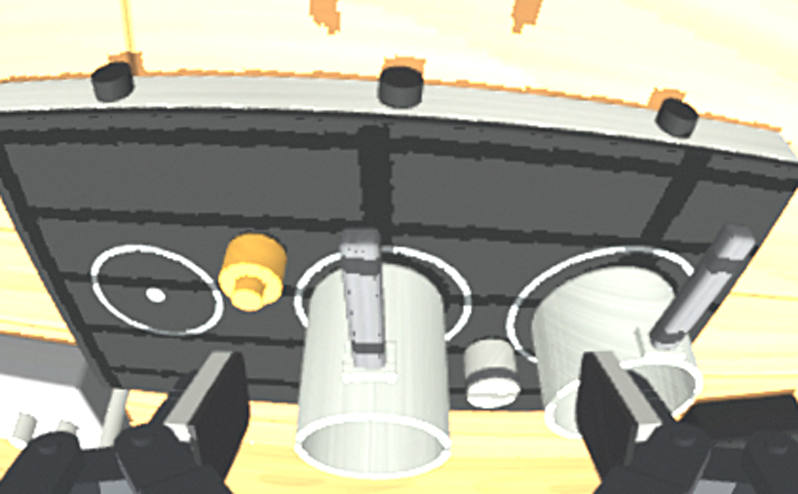

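```bash
python3 - <<'E'
from h import *
o=bot.get_obs();print(o['t'],o['q'],o['joint_vel'],o['eef_pos'])
A=cur();g=lambda u,v:(u/1.9+100,v/1.9+60); B=np.load("pics/w2.npy");g2=lambda u,v:(u/1.5+60,v/1.5+60)
print("end",wplane(A,g(360,231),.116),wplane(A,g(369,362),.116),wplane(A,g(740,230),.106),wplane(A,g(667,340),.106))
for k,a,b in [("tallend",(360,231),(257,211)),("tallroot",(369,362),(284,288)),("panend",(741,231),(522,200)),("panroot",(668,340),(489,276)),("rim",(373,444),(294,352)),("tin",(492,386),(386,316)),("wt",(252,290),(210,243)),("dot",(156,295),(156,249))]: print(k,wtri([(A,g(*a)),(B,g2(*b))]))
E
```

```text
4.0 [-0.519   0.0196  0.4734  2.4349 -0.4357  0.1704  2.0758] [ 0.094  -0.0078 -0.1006  0.0057  0.0284 -0.0001 -0.0232] [ 0.4911 -0.014   0.1834]
end [ 0.5103 -0.0299  0.116 ] [ 0.5984 -0.0185  0.116 ] [0.4962 0.1329 0.106 ] [0.579 0.137 0.106]
tallend (array([ 0.5204, -0.0292,  0.1086]), [np.float64(0.0019440847085242), np.float64(0.001944084708524235)])
tallroot (array([ 0.6137, -0.0172,  0.1049]), [np.float64(0.0011297792905906876), np.float64(0.0011297792905907236)])
panend (array([0.4973, 0.134 , 0.1065]), [np.float64(0.0008022360423761226), np.float64(0.000802236042376001)])
panroot (array([0.5746, 0.1341, 0.1093]), [np.float64(1.4978037818016635e-05), np.float64(1.497803781801793e-05)])
rim (array([ 0.6773, -0.0094,  0.1252]), [np.float64(0.0016626926795493592), np.float64(0.0016626926795494268)])
tin (array([0.6976, 0.0732, 0.0691]), [np.float64(0.0024227549451034595), np.float64(0.002422754945103404)])
wt (array([ 0.6025, -0.0821,  0.0745]), [np.float64(0.00029545900744557224), np.float64(0.00029545900744548626)])
dot (array([ 0.6551, -0.1544,  0.0456]), [np.float64(0.00036514820829748113), np.float64(0.00036514820829752103)])
```

```bash
cat >> h.py <<'E'
QLO=np.array([-2.96,-.34,-1.41,.24,-1.37,.17,-2.96]);QHI=np.array([2.96,2.1,1.46,2.44,4.51,1.92,2.96])
def fk(q,L,sg):
    # L: h,a,b,c, elbow offset e1,e2, wrist offset w ; sg: sign of z joints, q7 offset
    h,a,b,c,e,f,w,k=L; T=M(np.eye(3),[0,0,h])
    rz=lambda t:M(R.from_euler('z',t).as_matrix(),[0,0,0]); ry=lambda t:M(R.from_euler('y',t).as_matrix(),[0,0,0]); tr=lambda x,z:M(np.eye(3),[x,0,z])
    return T@rz(sg*q[0])@ry(q[1])@rz(sg*q[2])@tr(e,a)@ry(q[3])@tr(f,0)@rz(sg*q[4])@tr(0,b)@ry(q[5])@tr(w,c)@rz(sg*q[6]+k)
E
python3 - <<'E'
from h import *
o=bot.get_obs()
D=[(np.array([-1.3631,0.4777,0.0224,1.5564,-0.0115,1.1093,-0.0831]),M(q2m([-.0001,.1573,.9876,-.0008]),[.2095,.6411,.2304])),(o['q'],M(q2m(o['tool_rot']),o['eef_pos']))]
for sg in (1,-1):
    def f(L):
        r=[]
        for q,B in D:
            d=np.linalg.inv(fk(q,L,sg))@B; r+=[d[:3,3],R.from_matrix(d[:3,:3]).as_rotvec()*.3]
        return np.concatenate(r+[.001*(np.array(L)[4:7])])
    best=min((least_squares(f,[.3,.4,.4,.35,0,0,0,k]) for k in (0,1.5,3,-1.5)),key=lambda s:s.cost)
    print(sg,best.x,best.cost,f(best.x))
E
```

```text
1 [ 29.117  -19.3672   8.5821  -5.7132   8.0524  11.0307   1.5853   4.9099] 0.018449693090118797 [-0.0006  0.0001  0.      0.001  -0.0001  0.1303 -0.     -0.     -0.
 -0.0524  0.0052 -0.1303  0.0081  0.011   0.0016]
-1 [ 5.0837 -2.8852  1.9807 -1.0046  1.4489  1.9508  0.1908  1.5708] 2.9763331477918605e-06 [-0.0001  0.      0.     -0.      0.      0.     -0.      0.     -0.
  0.      0.     -0.      0.0014  0.002   0.0002]
```

```bash
python3 - <<'E'
from h import *
o=bot.get_obs()
D=[(np.array([-1.3631,0.4777,0.0224,1.5564,-0.0115,1.1093,-0.0831]),M(q2m([-.0001,.1573,.9876,-.0008]),[.2095,.6411,.2304])),(o['q'],M(q2m(o['tool_rot']),o['eef_pos']))]
def f(L,reg=1):
    r=[]
    for q,B in D:
        d=fk(q,L,-1); r+=[d[:3,3]-B[:3,3]]
    return np.concatenate(r+[reg*np.array(L)[4:7]])
for free in (0,1):
    g=(lambda p:f([*p,0,0,0,np.pi/2])) if not free else (lambda p:f([*p,np.pi/2],.05))
    s=least_squares(g,[.3,.4,.4,.35]+[0]*3*free); print(s.x,s.fun)
E
```

```text
[0.346  0.481  0.5047 0.3073] [-0.0599  0.0141  0.01   -0.007   0.0566 -0.01    0.      0.      0.    ]
[ 1.2642 -0.3557  0.7608 -0.0873  0.2968  0.3661 -0.0539] [-0.0466  0.0101  0.0012  0.0007 -0.002  -0.0012  0.0148  0.0183 -0.0027]
```

```bash
python3 - <<'E'
from h import *
A=cur();g=lambda u,v:(u/1.9+100,v/1.9+60)
print("wt base front",wplane(A,g(255,235),.04),"l,r",wplane(A,g(223,275),.04),wplane(A,g(285,262),.04),"tin front",wplane(A,g(490,338),.04))
print(row(A,M(tool(32,8.5),[.52,-.026,.135]),5))
E
```

```text
wt base front [ 0.5968 -0.0859  0.04  ] l,r [ 0.6345 -0.108   0.04  ] [ 0.6173 -0.0689  0.04  ] tin front [0.6774 0.0694 0.04  ]
[ 0.0004 -0.0033  0.011   0.1306 -0.2412 -0.1037]
```

Call:
move_arm(
  commands=[
    [[0.0004, -0.0033, 0.011, 0.13, -0.24, -0.1, 0.085], [0.0004, -0.0033, 0.011, 0.13, -0.24, -0.1, 0.085], [0.0004, -0.0033, 0.011, 0.13, -0.24, -0.1, 0.085], [0.0004, -0.0033, 0.011, 0.13, -0.24, -0.1, 0.085], [0.0004, -0.0033, 0.011, 0.13, -0.24, -0.1, 0.085], [0, 0, 0, 0, 0, 0, 0.085]],
  ],
)

```text
t: 4.75
eef_pos: [0.5248, -0.0098, 0.1464]
tool_rot: [0.263, -0.058, 0.963, 0.02]
contact_force: [-0.5, -0.1, -0.0]
gripper_width: 0.996
grasp_force: 0.0
```

```bash
python3 - <<'E'
from h import *
o=bot.get_obs();print(o['q'],o['joint_vel']);A=cur();print(A)
for l in (30,32,35):
  z=tool(l,8.5)[:,2]; print(l,row(A,M(tool(l,8.5),np.array([.530,-.0265,.110])+.019*z),5))
E
```

```text
[-0.6809  0.1993  0.6734  2.4115 -1.3611  0.1699  2.9527] [-0.0017 -0.0152  0.042   0.0173 -0.0221 -0.001   0.0252]
[[-0.855  -0.1221  0.5041  0.5248]
 [-0.1015  0.9925  0.0682 -0.0098]
 [-0.5086  0.0071 -0.861   0.1464]
 [ 0.      0.      0.      1.    ]]
30 [ 0.0032 -0.0035  0.0104 -0.0797  0.1158 -0.2978]
32 [ 0.0032 -0.0035  0.0103 -0.0849 -0.2842 -0.2963]
35 [ 0.0032 -0.0035  0.0103 -0.0927 -0.8841 -0.2941]
```

```bash
cat >> h.py <<'E'
def fk2(q,L):
    h,a,b,c,e,f,w,y1,y2,y3,y4,y5=L; I=np.eye(3)
    rz=lambda t:M(R.from_euler('z',-t).as_matrix(),[0,0,0]); ry=lambda t:M(R.from_euler('y',t).as_matrix(),[0,0,0]); tr=lambda x,y,z:M(I,[x,y,z])
    return tr(0,0,h)@rz(q[0])@tr(0,y1,0)@ry(q[1])@rz(q[2])@tr(e,y2,a)@ry(q[3])@tr(f,y3,0)@rz(q[4])@tr(0,y4,b)@ry(q[5])@tr(w,y5,c)@rz(q[6]+0)@M(R.from_euler('z',np.pi/2).as_matrix(),[0,0,0])
import json,os
def log():
    d=json.load(open("log.json")) if os.path.exists("log.json") else []
    o=bot.get_obs(); d.append([list(o['q']),list(o['eef_pos']),list(o['tool_rot'])]); json.dump(d,open("log.json","w")); return o
def fit():
    D=json.load(open("log.json")); p0=np.array([.365,.395,.385,.4,-.02,.02,0,.0,.0,0,0,0])
    wt=np.array([.03]*4+[.1]*8)
    g=lambda L:np.concatenate([fk2(np.array(q),L)[:3,3]-p for q,p,_ in D]+[.01*wt*(L-p0)])
    s=least_squares(g,p0); return s.x,s.fun[:3*len(D)]
E
python3 - <<'E'
from h import *
d=[[[-1.3631,0.4777,0.0224,1.5564,-0.0115,1.1093,-0.0831],[.2095,.6411,.2304],[-.0001,.1573,.9876,-.0008]],
[[-0.519,0.0196,0.4734,2.4349,-0.4357,0.1704,2.0758],[0.4911,-0.014,0.1834],[.264,-.068,.962,.026]]]
json.dump(d,open("log.json","w")); log()
x,r=fit();print(x);print(r.reshape(-1,3)*1e3)
for q,p,t in json.load(open("log.json")): print(np.degrees(R.from_matrix(fk2(np.array(q),x)[:3,:3].T@q2m(np.array(t))).as_rotvec()))
E
```

```text
[ 0.2901  0.5556  0.4747  0.3448 -0.0118  0.0022 -0.0031 -0.0315 -0.015
 -0.015  -0.0004 -0.0004]
[[ 0.0001 -0.     -0.    ]
 [ 0.0001  0.0001 -0.0001]
 [-0.0001 -0.      0.0001]]
[-0.0035  0.0054  0.0039]
[0.061  0.0427 0.0674]
[ 0.  0. -0.]
```

```bash
cat >> h.py <<'E'
def ik(T,L,q0,wm=0.0):
    def g(q):
        F=fk2(q,L); return np.r_[F[:3,3]-T[:3,3],.3*R.from_matrix(F[:3,:3].T@T[:3,:3]).as_rotvec(),wm*(q-(QLO+QHI)/2)/(QHI-QLO)]
    s=least_squares(g,np.clip(q0,QLO+1e-3,QHI-1e-3),bounds=(QLO,QHI),x_scale=1.,max_nfev=150); return s.x,np.abs(s.fun[:6]).max()
E
python3 - <<'E'
from h import *
L,_=fit(); rng=np.random.default_rng(0)
for nm,gp,yaw in (("tall",[.530,-.0265,.11],8.5),("tall+30",[.565,-.10,.11],8.5),("pan",[.512,.1345,.10],0),("panfwd",[.49,.06,.10],0)):
  for lean in (20,28,35,42):
    Rm=tool(lean,yaw);T=M(Rm,np.array(gp)+.019*Rm[:,2]); S=[]
    for i in range(25):
        q,e=ik(T,L,QLO+(QHI-QLO)*rng.random(7),1e-4)
        if e<1e-3: S.append((min(np.minimum(q-QLO,QHI-q)),q))
    S.sort(key=lambda s:-s[0]); print(nm,lean,len(S)); 
    for m,q in S[:2]: print("  ",round(m,3),q)
E
```

```text
tall 20 12
   0.235 [ 0.8734  0.5897 -1.1379  2.2051  1.1371  0.5661  0.6615]
   0.23 [ 0.7732  0.5104 -0.9894  2.2103  1.0294  0.4657  0.7407]
tall 28 13
   0.142 [ 0.9012  0.5705 -1.1263  2.2978  1.5152  0.4486  0.3128]
   0.141 [ 0.8721  0.5456 -1.0833  2.2992  1.51    0.4154  0.3081]
tall 35 16
   0.07 [ 1.0218  0.7021 -1.2828  2.3705  1.8871  0.5802  0.0311]
   0.069 [ 1.0056  0.6782 -1.254   2.371   1.9005  0.5528  0.0076]
tall 42 15
   0.0 [ 1.1035  0.8873 -1.41    2.4399  2.1222  0.778  -0.0706]
   0.0 [ 1.1006  0.8797 -1.4033  2.44    2.1268  0.7708 -0.0787]
tall+30 20 13
   0.332 [ 0.927   0.6041 -1.027   2.1084  0.9842  0.5225  0.9665]
   0.322 [ 0.8947  0.5797 -0.9783  2.1102  0.9398  0.4921  1.0003]
tall+30 28 10
   0.246 [ 1.0478  0.6608 -1.1407  2.1942  1.3805  0.4574  0.6379]
   0.246 [ 1.0429  0.6556 -1.1328  2.1945  1.3769  0.4506  0.6392]
tall+30 35 18
   0.174 [ 1.0865  0.6756 -1.1391  2.2663  1.8131  0.394   0.2547]
   0.174 [ 1.0854  0.6744 -1.1372  2.2663  1.814   0.3925  0.2532]
tall+30 42 8
   0.108 [ 1.0956  0.6907 -1.0996  2.3324  2.3429  0.4042 -0.2221]
  
[... 255 characters left out ...]
.2976  1.5819  0.8618 -0.276 ]
   0.142 [ 0.4623  0.6605 -1.2129  2.2981  1.5782  0.8403 -0.2794]
pan 35 14
   0.066 [ 0.4031  0.6551 -1.1748  2.374   1.7987  0.8944 -0.5169]
   0.057 [ 0.2119  0.5099 -0.9088  2.3826  1.8234  0.7047 -0.6193]
pan 42 18
   0.001 [ 0.4595  0.8743 -1.3567  2.4394  1.9685  1.2334 -0.5856]
   0.0 [ 0.44    0.8343 -1.3176  2.44    1.9703  1.1901 -0.6116]
panfwd 20 15
   0.15 [ 0.6425  0.5645 -1.1608  2.2903  1.2905  0.6631  0.1115]
   0.148 [ 0.6116  0.5364 -1.114   2.2917  1.2713  0.6268  0.122 ]
panfwd 28 17
   0.057 [ 0.6444  0.5734 -1.1884  2.383   1.6259  0.685  -0.2212]
   0.055 [ 0.593   0.5268 -1.1128  2.3851  1.6265  0.6248 -0.2392]
panfwd 35 0
panfwd 42 0
```

```bash
cat >> h.py <<'E'
def jac(q,L):
    F=fk2(q,L);J=np.zeros((6,7))
    for i in range(7):
        d=np.array(q,float);d[i]+=1e-5;G=fk2(d,L);J[:3,i]=(G[:3,3]-F[:3,3])/1e-5;J[3:,i]=R.from_matrix(G[:3,:3]@F[:3,:3].T).as_rotvec()/1e-5
    return F,J
def sim(q,rows,L,lam=.02,sub=2,trace=False,kn=0.,qr=None):
    q=np.array(q,float);T=fk2(q,L);tr=[]
    for r in rows:
        T=T@M(R.from_rotvec(np.radians(r[3:6])).as_matrix(),r[:3])
        for _ in range(sub*2):
            F,J=jac(q,L);e=np.r_[T[:3,3]-F[:3,3],R.from_matrix(T[:3,:3]@F[:3,:3].T).as_rotvec()]
            act=np.ones(7,bool)
            for _ in range(3):
                Ja=J*act; Jp=Ja.T@np.linalg.inv(Ja@Ja.T+lam**2*np.eye(6)); dq=Jp@e
                if kn: dq+=(np.eye(7)-Jp@Ja)@(kn*(qr-q))*act
                bad=((q+dq<QLO)|(q+dq>QHI))&act
                if not bad.any(): break
                act&=~bad
            q=np.clip(q+np.clip(dq,-.3,.3),QLO,QHI)
        T=fk2(q,L) if np.linalg.norm(e)>.01 else T
        tr.append(q.copy())
    return (q,tr) if trace else q
E
python3 - <<'E'
from h import *
L,_=fit(); D=json.load(open("log.json"))
m1=[[-.0244,-.0289,-.0087,0,0,-2.26]]*8+[[0]*6]*2; m2=[[-.0053,-.0384,.0109,-.2,-3.18,-.62]]*11+[[0]*6]*2
m3=[[-.0017,-.0132,.0148,0,-1.09,-.31]]*6+[[0]*6]; m4=[[.0004,-.0033,.011,.13,-.24,-.1]]*5+[[0]*6]
for lam in (.01,.05):
    q=np.array(D[0][0])
    for m in (m1,m2,m3,m4):
        q=sim(q,m,L,lam);F=fk2(q,L);print(lam,q,F[:3,3])
print(D[1][0],D[2][0])
E
```

```text
0.01 [-0.9941  0.171   0.0712  1.8185 -0.0125  1.154   0.6517] [0.3601 0.3802 0.3004]
0.01 [ 1.1754 -0.0136 -1.1094  2.3984 -0.8433  0.2018  2.5713] [ 0.4755 -0.0276  0.2183]
0.01 [ 1.2285  0.168  -0.9912  2.2787 -0.953   0.2018  2.9187] [ 0.5372 -0.1195  0.2361]
0.01 [ 1.0009  0.2174 -0.7603  2.212  -0.9343  0.2018  2.9187] [ 0.5745 -0.1394  0.2321]
0.05 [-0.9943  0.171   0.0715  1.8185 -0.0125  1.154   0.6517] [0.3601 0.3802 0.3004]
0.05 [-0.5934 -0.1617  0.5358  2.4399  0.1403  0.249   1.5304] [ 0.4783 -0.0348  0.2336]
0.05 [-1.2574 -0.3396  1.3363  2.4131  0.8093  0.1922  1.1559] [ 0.5265 -0.1011  0.227 ]
0.05 [-1.3607 -0.3396  1.4179  2.4036  1.0694  0.1922  0.8966] [ 0.5422 -0.0988  0.2241]
[-0.519, 0.0196, 0.4734, 2.4349, -0.4357, 0.1704, 2.0758] [-0.6808756052233885, 0.19927063517188576, 0.6734483121711591, 2.411546092882984, -1.3611356117940383, 0.16987255512366728, 2.952695238099676]
```

```bash
cat > s.py <<'E'
from h import *
import sys
from multiprocessing import Pool
from scipy.spatial.transform import Slerp
L,_=fit()
c_,s_=np.cos,np.sin
def RZ(t): return np.array([[c_(t),-s_(t),0],[s_(t),c_(t),0],[0,0,1]])
def RY(t): return np.array([[c_(t),0,s_(t)],[0,1,0],[-s_(t),0,c_(t)]])
def fkj(q):
    h,a,b,c,e,f,w,y1,y2,y3,y4,y5=L; Rm=np.eye(3);p=np.array([0,0,h]);ax=[];P=[]
    for i,(k,o) in enumerate([('z',(0,y1,0)),('y',(0,0,0)),('z',(e,y2,a)),('y',(f,y3,0)),('z',(0,y4,b)),('y',(w,y5,c)),('z',(0,0,0))]):
        ax.append(-Rm[:,2] if k=='z' else Rm[:,1]);P.append(p)
        Rm=Rm@(RZ(-q[i]) if k=='z' else RY(q[i])); p=p+Rm@np.array(o)
    Rm=Rm@RZ(np.pi/2); J=np.zeros((6,7))
    for i in range(7): J[:3,i]=np.cross(ax[i],p-P[i]);J[3:,i]=ax[i]
    return Rm,p,J
def rv(Rm): return R.from_matrix(Rm).as_rotvec()
def interp(T0,T1,dp=.03,da=5):
    n=int(np.ceil(max(np.linalg.norm(T1[1]-T0[1])/dp,np.degrees(np.linalg.norm(rv(T0[0].T@T1[0])))/da,1)))
    sl=Slerp([0,1],R.from_matrix([T0[0],T1[0]]))
    return [(sl(t).as_matrix(),T0[1]+t*(T1[1]-T0[1])) for t in np.linspace(0,1,n+1)[1:]]
def run(q,wps):
    q=np.array(q,float);Rm,p,_=fkj(q);Ts=[];T=(Rm,p)
    for W in wps: Ts+=interp(T,W);T=W
    tr=[]
    for T in Ts:
        for _ in range(3):
            Rm,p,J=fkj(q);e=np.r_[T[1]-p,rv(T[0]@Rm.T)]
            act=np.ones(7,bool)
            for _ in range(3):
                Ja=J*act; dq=Ja.T@np.linalg.solve(Ja@Ja.T+1e-4*np.eye(6),e)
                bad=((q+dq<QLO)|(q+dq>QHI))&act
                if not bad.any(): break
                act&=~bad
            q=np.clip(q+np.clip(dq,-.2,.2),QLO,QHI)
        tr.append(q)
    return q,np.array(tr),np.linalg.norm(e),len(Ts)
E
cat > search.py <<'E'
from s import *
def trial(seed):
    rng=np.random.default_rng(seed); W=[];d=[]
    W.append((tool(10,0),np.array([.45,.0,.30])));d.append((10,0,.45,0,.30))
    for i in range(rng.integers(1,4)):
        v=(rng.uniform(0,45),rng.uniform(-120,120),rng.uniform(.42,.5),rng.uniform(-.35,.25),rng.uniform(.26,.4)); z=rng.uniform(-60,60)
        # lean about direction v[1], then own spin z
        Rm=R.from_euler('z',v[1],degrees=True).as_matrix()@tool(v[0],0)@R.from_euler('z',v[1]+z,degrees=True).as_matrix()
        W.append((Rm,np.array(v[2:])));d.append((*v,z))
    Rf=tool(30,8.5);W.append((Rf,np.array([.50,-.03,.20])));W.append((Rf,np.array([.515,-.027,.135])));
    q,tr,e,n=run(bot_q,W); m=np.minimum(tr-QLO,QHI-tr).min(1)
    return e,m[-1],m[3:].min(),n,q,d
bot_q=bot.get_obs()['q']
if __name__=="__main__":
    with Pool() as P: o=P.map(trial,range(int(sys.argv[1])),chunksize=4)
    print(len(o),sum(x[0]<.01 for x in o))
    o=[x for x in o if x[0]<.01 and x[1]>.03]; o.sort(key=lambda x:-min(x[1],.12)-x[2]+x[3]*.002)
    for x in o[:6]: print(round(x[0],4),round(x[1],3),round(x[2],3),x[3],x[4],[np.round(v,2) for v in x[5]])
E
nproc; time timeout 300 python3 search.py 600
```

```text
4
600 1
real	0m4.512s
user	0m17.145s
sys	0m0.108s
```

```bash
sed -i 's/x\[1\]>.03\]/x[1]>.01]/' search.py; time timeout 500 python3 search.py 24000
```

```text
24000 83
0.0031 0.017 0.004 23 [ 0.7842  0.305  -0.897   2.3502  1.2157  0.1874  0.531 ] [array([10.  ,  0.  ,  0.45,  0.  ,  0.3 ]), array([24.94,  7.01,  0.43, -0.04,  0.32, 11.03]), array([43.55, -6.2 ,  0.44, -0.04,  0.27, -5.31])]
0.0028 0.019 0.0 23 [ 0.7869  0.3059 -0.9003  2.35    1.2177  0.1888  0.5295] [array([10.  ,  0.  ,  0.45,  0.  ,  0.3 ]), array([ 42.85,   0.28,   0.44,   0.08,   0.28, -14.48])]
0.0026 0.022 0.006 34 [ 0.7931  0.3081 -0.9076  2.3497  1.2219  0.1917  0.5261] [array([10.  ,  0.  ,  0.45,  0.  ,  0.3 ]), array([ 41.73,   0.56,   0.44,   0.  ,   0.27, -58.  ])]
0.0031 0.017 0.005 34 [ 0.7842  0.305  -0.897   2.3502  1.2158  0.1874  0.531 ] [array([10.  ,  0.  ,  0.45,  0.  ,  0.3 ]), array([  0.18,  32.34,   0.45,  -0.23,   0.4 , -44.3 ]), array([ 39.98,  -1.04,   0.43,  -0.01,   0.26, -12.08])]
0.0031 0.017 0.002 33 [ 0.7834  0.3047 -0.896   2.3502  1.2152  0.187   0.5315] [array([10.  ,  0.  ,  0.45,  0.  ,  0.3 ]), array([ 37.73,  -1.5 ,   0.44,   0.04,   0.27, -59.15])]
0.0033 0.014 0.013 39 [ 0.7775  0.3027 -0.8891  2.3505  1.211   0.1842  0.5347] [array([10.  ,  0.  ,  0.45,  0.  ,  0.3 ]), array([   8.51, -119.01,    0.49,    0.07,    0.32,   -8.1 ]), array([ 39.43,  92.11,   0.44,  -0.29,   0.27, -58.83])]
real	2m48.191s
user	11m9.704s
sys	0m0.453s
```

```bash
cat > search2.py <<'E'
from s import *
def W_(v): return R.from_euler('z',v[1],degrees=True).as_matrix()@tool(v[0],0)@R.from_euler('z',v[1]+v[2],degrees=True).as_matrix(),np.array(v[3:6])
def trial(seed):
    rng=np.random.default_rng(seed); d=[(8,0,0,.46,0,.30)]
    lean,psi=rng.uniform(0,25),rng.uniform(-180,180);A=(rng.uniform(.42,.55),rng.uniform(-.35,.35),rng.uniform(.30,.42));sp=rng.uniform(-280,280)
    for f in (0,.33,.67,1): d.append((lean,psi,sp*f,*A))
    lean,psi=rng.uniform(0,25),rng.uniform(-180,180)
    B=(rng.uniform(.42,.5),rng.uniform(-.35,.35),rng.uniform(.26,.42)) 
    for f in (1,.67,.33,0): d.append((lean,psi,sp*f,*B))
    W=[W_(v) for v in d]
    Rf=tool(30,8.5);W.append((Rf,np.array([.485,-.03,.20])));W.append((Rf,np.array([.515,-.027,.135])));
    q,tr,e,n=run(bot_q,W); m=np.minimum(tr-QLO,QHI-tr); 
    return e,m[-1].min(),m[3:,:6].min(),n,q,(d[1],d[4],d[5])
bot_q=bot.get_obs()['q']
if __name__=="__main__":
    with Pool() as P: o=P.map(trial,range(int(sys.argv[1])),chunksize=4)
    print(len(o),sum(x[0]<.01 for x in o))
    o=[x for x in o if x[0]<.01 and x[1]>.05]; print(len(o)); o.sort(key=lambda x:-min(x[1],.12)-x[2]+x[3]*.002)
    for x in o[:8]: print(round(x[0],4),round(x[1],3),round(x[2],3),x[3],x[4],[np.round(v,2) for v in x[5]])
E
time timeout 500 python3 search2.py 8000
```

```text
8000 1014
2
0.0 0.1 0.022 138 [ 1.0111  0.4233 -1.1884  2.3397  1.3514  0.3429  0.4391] [array([ 17.86, 143.3 ,  -0.  ,   0.5 ,   0.03,   0.4 ]), array([  17.86,  143.3 , -239.78,    0.5 ,    0.03,    0.4 ]), array([  21.68,   78.41, -239.78,    0.42,   -0.33,    0.39])]
0.0001 0.058 0.011 129 [ 0.8598  0.3343 -0.9886  2.3464  1.2653  0.2277  0.4936] [array([  24.56, -136.71,   -0.  ,    0.53,   -0.26,    0.4 ]), array([  24.56, -136.71, -207.41,    0.53,   -0.26,    0.4 ]), array([  19.26,    4.51, -207.41,    0.45,    0.13,    0.42])]
real	2m13.016s
user	8m49.010s
sys	0m0.325s
```

```bash
cat > br.py <<'E'
from s import *
def fe(gp,yaw,lean,lo,hi,n=12,seed=0,dz=.019):
    Rm=tool(lean,yaw);T=(Rm,np.array(gp)+dz*Rm[:,2]);rng=np.random.default_rng(seed);best=(-1,None)
    for i in range(n):
        def g(q):
            Rr,p,_=fkj(q);return np.r_[p-T[1],.3*rv(Rr.T@T[0]),1e-4*(q-(lo+hi)/2)/(hi-lo)]
        s=least_squares(g,lo+(hi-lo)*rng.random(7),bounds=(lo,hi),max_nfev=80)
        if np.abs(s.fun[:6]).max()<1e-3:
            m=np.minimum(s.x-QLO,QHI-s.x).min()
            if m>best[0]: best=(m,s.x)
    return best
E
python3 - <<'E'
from br import *
hi=QHI.copy();hi[4]=0
for nm,gp,yaw in (("tall",[.530,-.0265,.11],8.5),("tall+30",[.565,-.10,.11],8.5),("small",[.543,-.175,.11],8.5),("pan",[.512,.1345,.10],0),("panfwd",[.485,.06,.10],0),("panfin",[.526,-.008,.1],0)):
  for lean in (15,20,24,28,32):
    m,q=fe(gp,yaw,lean,QLO,hi); print(nm,lean,round(m,3),q)
E
```

```text
tall 15 0.209 [-0.4684  0.3777  0.5041  2.2257 -0.6062  0.3795  2.2447]
tall 20 0.071 [-0.3259  0.3387  0.3287  2.2782 -0.659   0.2409  2.3045]
tall 24 0.0 [-0.3171  0.3311  0.3203  2.3237 -1.0659  0.17    2.7124]
tall 28 -1 None
tall 32 -1 None
tall+30 15 0.257 [-0.1984  0.422   0.3729  2.1197 -0.5544  0.427   2.3294]
tall+30 20 0.138 [-0.0906  0.3935  0.2502  2.1727 -0.6614  0.3084  2.45  ]
tall+30 24 0.035 [ 0.0568  0.3783  0.0829  2.2098 -0.7649  0.2053  2.5719]
tall+30 28 -1 None
tall+30 32 -1 None
small 15 0.279 [ 0.0058  0.4176  0.3149  2.1128 -0.5627  0.4489  2.4873]
small 20 0.168 [ 0.1595  0.392   0.1481  2.1591 -0.6466  0.3383  2.5928]
small 24 0.072 [ 0.345   0.3847 -0.0541  2.1907 -0.7072  0.2422  2.6802]
small 28 0.001 [ 0.1224  0.3917  0.2381  2.2445 -1.3625  0.3118 -2.9588]
small 32 -1 None
pan 15 0.196 [-1.1039  0.4957  0.8406  2.2444 -0.7576  0.3951  1.8811]
pan 20 0.087 [-1.1183  0.4688  0.8098  2.3026 -0.8533  0.2575  1.9547]
pan 24 0.0 [-1.1518  0.4688  0.8174  2.3479 -1.1518  0.17    2.2293]
pan 28 -1 None
pan 32 -1 None
panfwd 15 0.107 [-0.9265  0.3984  0.762   2.3331 -0.708   0.3254  1.9844]
panfwd 20 0.012 [-0.9023  0.3639  0.6926  2.391  -0.8283  0.1822  2.0856]
panfwd 24 -1 None
panfwd 28 -1 None
panfwd 32 -1 None
panfin 15 0.169 [-0.5926  0.4046  0.5736  2.2489 -0.6146  0.3395  2.0469]
panfin 20 0.025 [-0.5191  0.3687  0.4624  2.3061 -0.6851  0.1953  2.1123]
panfin 24 0.0 [-0.6376  0.3888  0.599   2.3573 -1.3699  0.17    2.782 ]
panfin 28 -1 None
panfin 32 -1 None
```

```bash
cat > g.py <<'E'
from s import *
import itertools
q0=bot.get_obs()['q']
def trial(a):
    x,y,z,l,s,l2,x2=a
    W=[(tool(l,0),np.array([x,y,z]))]
    sp=lambda t,l,x:(tool(l,0)@R.from_euler('z',t,degrees=True).as_matrix(),np.array([x,y,z]))
    for f in (.33,.67,1): W.append(sp(s*f,l,x))
    for f in (1,.67,.33,0): W.append(sp(s*f,l2,x2))
    Rf=tool(28,8.5);W.append((Rf,np.array([.495,-.03,.20])));W.append((Rf,np.array([.520,-.027,.130])))
    q,tr,e,n=run(q0,W);m=np.minimum(tr-QLO,QHI-tr);return e,m[-1].min(),m[3:,:6].min(),n,q,a
if __name__=="__main__":
    G=list(itertools.product((.44,.48,.52),(-.2,0,.2),(.25,.32),(5,15,25),(-240,-200,-160,-120,-80,-40,40,80,120,160,200,240),(15,30,40),(.46,.5)))
    with Pool() as P:o=P.map(trial,G,chunksize=8)
    ok=[x for x in o if x[0]<.01];print(len(o),len(ok),sum(x[4][4]>0 for x in ok))
    ok=[x for x in ok if x[4][4]>0];ok.sort(key=lambda x:-min(x[1],.15)+x[3]*.001)
    for x in ok[:10]:print(round(x[0],4),round(x[1],3),round(x[2],3),x[3],x[4],x[5])
    from collections import Counter;print(Counter((x[5][4]) for x in ok),Counter((x[5][3],x[5][5]) for x in ok))
E
time timeout 560 python3 g.py
```

```text
3888 654 66
0.0 0.126 0.009 103 [ 0.8985  0.3883 -1.059   2.3139  1.1874  0.3089  0.5816] (0.48, 0, 0.25, 5, -200, 40, 0.46)
0.0 0.131 0.0 110 [ 1.0013  0.4618 -1.2031  2.3093  1.2712  0.4016  0.5227] (0.48, -0.2, 0.32, 5, -200, 40, 0.5)
0.0 0.131 0.0 111 [ 1.0004  0.461  -1.2018  2.3093  1.2705  0.4006  0.5232] (0.48, -0.2, 0.32, 5, -200, 40, 0.46)
0.0001 0.118 0.003 99 [ 0.8691  0.3724 -1.0208  2.3153  1.1628  0.2884  0.6004] (0.52, 0, 0.25, 15, -200, 40, 0.46)
0.0 0.126 0.0 107 [ 0.8897  0.3834 -1.0475  2.3143  1.1801  0.3026  0.5872] (0.52, -0.2, 0.25, 15, -200, 40, 0.46)
0.0 0.126 0.0 109 [ 0.9009  0.3897 -1.0623  2.3138  1.1894  0.3107  0.5801] (0.52, -0.2, 0.32, 15, -200, 40, 0.46)
0.0 0.125 0.0 109 [ 0.8853  0.381  -1.0418  2.3146  1.1764  0.2994  0.59  ] (0.52, -0.2, 0.25, 5, -200, 40, 0.46)
0.0001 0.117 0.0 107 [ 0.8676  0.3717 -1.0189  2.3154  1.1615  0.2874  0.6014] (0.48, -0.2, 0.25, 15, -200, 40, 0.46)
0.0001 0.116 0.0 106 [ 0.8649  0.3703 -1.0154  2.3155  1.1592  0.2856  0.6032] (0.48, -0.2, 0.25, 15, -200, 40, 0.5)
0.0 0.131 0.0 122 [ 1.0166  0.4763 -1.2267  2.3086  1.2838  0.4195  0.5146] (0.48, -0.2, 0.25, 5, -240, 40, 0.5)
Counter({-240: 27, -200: 26, -120: 6, -160: 6, 240: 1}) Counter({(5, 40): 26, (15, 40): 16, (5, 30): 8, (5, 15): 6, (15, 30): 4, (25, 40): 3, (15, 15): 2, (25, 15): 1})
real	1m1.333s
user	4m0.406s
sys	0m0.292s
```

```bash
python3 - <<'E'
from h import *
A=cur();B=M(tool(8,0),[.47,0,.28]);r=row(A,B,8);print(r)
E
```

```text
[ 0.0004  0.0019 -0.0181  0.3397  2.8151  0.8159]
```

Call:
move_arm(
  commands=[
    [[0.0004, 0.0019, -0.0181, 0.34, 2.82, 0.82, 0.085], [0.0004, 0.0019, -0.0181, 0.34, 2.82, 0.82, 0.085], [0.0004, 0.0019, -0.0181, 0.34, 2.82, 0.82, 0.085], [0.0004, 0.0019, -0.0181, 0.34, 2.82, 0.82, 0.085], [0.0004, 0.0019, -0.0181, 0.34, 2.82, 0.82, 0.085], [0.0004, 0.0019, -0.0181, 0.34, 2.82, 0.82, 0.085], [0.0004, 0.0019, -0.0181, 0.34, 2.82, 0.82, 0.085], [0.0004, 0.0019, -0.0181, 0.34, 2.82, 0.82, 0.085], [0, 0, 0, 0, 0, -10, 0.085], [0, 0, 0, 0, 0, -10, 0.085], [0, 0, 0, 0, 0, -10, 0.085], [0, 0, 0, 0, 0, -10, 0.085], [0, 0, 0, 0, 0, -10, 0.085], [0, 0, 0, 0, 0, -10, 0.085], [0, 0, 0, 0, 0, -10, 0.085], [0, 0, 0, 0, 0, -10, 0.085]],
  ],
)

```text
t: 6.75
eef_pos: [0.4732, 0.0032, 0.2555]
tool_rot: [0.08, -0.653, 0.752, -0.049]
contact_force: [-0.7, -0.1, 0.1]
gripper_width: 0.998
grasp_force: 0.0
```

```bash
cat > st.py <<'E'
from h import *
o=log();A=cur();print(o['t'],"q",o['q'],"\np",A[:3,3],"z",A[:3,2],"x",A[:3,0])
x,r=fit();print("fit res mm",np.abs(r).max()*1e3)
E
python3 st.py
```

```text
6.75 q [-1.5648 -0.3219  1.265   2.1681  0.4181  0.92    2.4842] 
p [0.4732 0.0032 0.2555] z [ 0.1851  0.0309 -0.9822] x [-0.1353 -0.9892 -0.0566]
fit res mm 0.028197012733812907
```

```bash
sed -e 's/W=\[(tool(l,0),np.array(\[x,y,z\]))\]/W=[]/' -e 's/for f in (.33,.67,1): W.append(sp(s\*f,l,x))/for f in (.5,1): W.append(sp(-80+(s+80)*f,l,x))/' -e "s/G=list.*/G=list(itertools.product((.44,.48,.52),(-.25,-.1,0,.15),(.26,.32),(0,8,15,25),(-260,-230,-200,-170,-140,-110,-80),(0,15,30,40),(.46,.5)))/" g.py > g2.py; timeout 560 python3 g2.py
```

```text
5376 1380 0
Counter() Counter()
```

```bash
python3 - <<'E'
from br import *
lo=QLO.copy();lo[2]=0;lo[4]=0
for l in (15,24,28,35): print(l,fe([.530,-.0265,.11],8.5,l,lo,QHI,25))
# nullspace curve at lean 15 at a high pose: feasible q3 values
T=(tool(10,0),np.array([.47,0,.26]))
for q3 in np.arange(-1.4,1.5,.2):
    best=None
    for sd in range(8):
        rng=np.random.default_rng(sd);lo=QLO.copy();hi=QHI.copy();lo[2]=q3-.01;hi[2]=q3+.01
        s=least_squares(lambda q:np.r_[fkj(q)[1]-T[1],.3*rv(fkj(q)[0].T@T[0])],lo+(hi-lo)*rng.random(7),bounds=(lo,hi),max_nfev=60)
        if s.cost<1e-7: best=s.x;break
    print(round(q3,1),best)
E
```

```text
15 (-1, None)
24 (-1, None)
28 (np.float64(1.7860448675577345e-07), array([-0.3386,  0.3331,  0.3516,  2.3693,  4.51  ,  0.17  , -2.863 ]))
35 (np.float64(0.015310290274241467), array([-0.029 ,  0.3292,  0.0044,  2.4247,  3.4608,  0.2309, -1.7816]))
-1.4 [ 1.1561  0.2158 -1.4077  2.0506  0.3227  0.9065  1.1602]
-1.2 [ 0.9932  0.1314 -1.19    2.0548  0.2007  0.8744  1.2711]
-1.0 [ 0.8315  0.094  -1.0079  2.0599  0.1431  0.8637  1.3194]
-0.8 [ 0.6463  0.0666 -0.8099  2.0688  0.0996  0.8558  1.3537]
-0.6 [ 0.4321  0.0472 -0.5903  2.0778  0.0707  0.8534  1.3734]
-0.4 [ 0.2355  0.0327 -0.3903  2.0885  0.0519  0.8509  1.3864]
-0.2 [ 0.0386  0.021  -0.1915  2.099   0.0405  0.8503  1.3942]
-0.0 [-0.1445  0.0107 -0.0067  2.1094  0.0349  0.8496  1.3988]
0.2 [-0.3502 -0.001   0.2004  2.1213  0.0348  0.8489  1.4002]
0.4 [-0.5389 -0.0121  0.39    2.1312  0.0404  0.8494  1.3982]
0.6 [-0.7583 -0.0272  0.6095  2.1411  0.0546  0.8511  1.3906]
0.8 [-0.9417 -0.0447  0.79    2.1484  0.0765  0.8533  1.3761]
1.0 [-1.1731 -0.0823  1.0068  2.1558  0.1297  0.8604  1.3324]
1.2 None
1.4 None
```

```bash
python3 - <<'E'
from s import *
D=json.load(open("log.json"))
rows=[[.0004,.0019,-.0181,.34,2.82,.82]]*8+[[0,0,0,0,0,-10]]*8
def simr(q,rows,lam2,W=np.ones(7),kn=0,qr=None,it=3):
    q=np.array(q);Rm,p,_=fkj(q);T=M(Rm,p)
    for r in rows:
        T=T@M(R.from_rotvec(np.radians(r[3:6])).as_matrix(),r[:3])
        for _ in range(it):
            Rm,p,J=fkj(q);e=np.r_[T[:3,3]-p,rv(T[:3,:3]@Rm.T)];act=W.copy()
            for _ in range(4):
                Ja=J*np.sqrt(act);Jp=np.sqrt(act)[:,None]*(Ja.T@np.linalg.inv(Ja@Ja.T+lam2*np.eye(6)));dq=Jp@e
                if kn: dq+=(np.eye(7)-Jp@J)@(kn*(qr-q)*(act>0))
                bad=((q+dq<QLO)|(q+dq>QHI))&(act>0)
                if not bad.any():break
                act[bad]=0
            q=np.clip(q+np.clip(dq,-.2,.2),QLO,QHI)
    return q,np.linalg.norm(e)
m1=[[-.0244,-.0289,-.0087,0,0,-2.26]]*8
m2=[[-.0053,-.0384,.0109,-.2,-3.18,-.62]]*9
mid=(QLO+QHI)/2
for nm,kw in (("dls1e-4",dict(lam2=1e-4)),("dls1e-2",dict(lam2=1e-2)),("dls2.5e-3",dict(lam2=2.5e-3)),("1it",dict(lam2=1e-4,it=1)),("mid.01",dict(lam2=1e-4,kn=.01,qr=mid)),("home.02",dict(lam2=1e-4,kn=.02,qr=np.array(D[0][0])))):
    q,e=simr(D[0][0],m1,**kw);q,e=simr(q,m2,**kw);print(nm,q,e);q,e=simr(D[2][0],rows,**kw);print("     ",q,e)
for d in D:print(np.round(d[0],3))
E
```

```text
dls1e-4 [-0.155  -0.1002 -0.2962  2.4231  0.1303  0.3262  1.2806] 0.17671270575904513
      [-1.5764 -0.3333  1.2411  2.108   0.4189  1.046   2.4401] 3.878311468753909e-08
dls1e-2 [-0.6801 -0.1485  0.357   2.4236  0.3958  0.3973  1.0255] 0.017888978763142122
      [-1.559  -0.3108  1.2403  2.1081  0.394   1.034   2.4661] 0.00033788926199006703
dls2.5e-3 [-0.5428 -0.1314  0.235   2.4232  0.3371  0.3773  1.0834] 0.015610968340746555
      [-1.5542 -0.3041  1.2405  2.108   0.3866  1.0305  2.474 ] 2.373198254557223e-05
1it [-0.5566 -0.0875  0.0967  2.4294  0.2273  0.3159  1.0685] 0.071489359887075
      [-0.7529 -0.0291  0.6061  2.0893  0.0455  0.9392  2.7963] 0.17455046116852696
mid.01 [-0.0232 -0.1134 -0.2532  2.4393  0.1662  0.3237  1.2442] 0.17961918545122138
      [-1.4209 -0.1794  1.1961  2.1072  0.2385  0.9761  2.6258] 2.9833373174991926e-05
home.02 [-0.2234 -0.1023 -0.235   2.4262  0.1511  0.3287  1.2576] 0.17688757932779267
      [-1.5572 -0.308   1.2406  2.108   0.391   1.0325  2.4693] 6.56704625671341e-05
[-1.363  0.478  0.022  1.556 -0.012  1.109 -0.083]
[-0.519  0.02   0.473  2.435 -0.436  0.17   2.076]
[-0.681  0.199  0.673  2.412 -1.361  0.17   2.953]
[-1.565 -0.322  1.265  2.168  0.418  0.92   2.484]
```

```bash
sed -i 's/1e-4\*np.eye(6)/2.5e-3*np.eye(6)/' s.py; cat > search3.py <<'E'
from s import *
def W_(v): return R.from_euler('z',v[1],degrees=True).as_matrix()@tool(v[0],0)@R.from_euler('z',v[1]+v[2],degrees=True).as_matrix(),np.array(v[3:6])
def trial(seed):
    rng=np.random.default_rng(seed); d=[]
    for i in range(rng.integers(1,4)):
        while 1:
            p=(rng.uniform(.0,.75),rng.uniform(-.7,.45),rng.uniform(.27,.6)); r=np.hypot(*p[:2])
            if .42<r<.8 and (p[0]<.49 or p[2]>.5 or p[1]<-.42): break
        d.append((rng.choice([0,10,20,30]),rng.uniform(-180,180),rng.uniform(-90,90)+np.degrees(np.arctan2(p[1],p[0])),*p))
    W=[W_(v) for v in d]
    Rf=tool(28,8.5);W.append((Rf,np.array([.485,-.033,.19])));W.append((Rf,np.array([.520,-.027,.130])))
    Rm,p,_=fkj(bot_q);T=(Rm,p);L_=0
    for w in W:
        for t in interp(T,w)[:-1]:
            x,y,z=t[1]
            if np.hypot(x,y)<.38 or (x>.52 and z<.48 and abs(y)<.4): return (9,)
        T=w
    q,tr,e,n=run(bot_q,W); m=np.minimum(tr-QLO,QHI-tr)
    return e,m[-1].min(),m[3:].min(),n,q,d
bot_q=bot.get_obs()['q']
if __name__=="__main__":
    s0=int(sys.argv[2])
    with Pool() as P: o=P.map(trial,range(s0,s0+int(sys.argv[1])),chunksize=16)
    o=[x for x in o if x[0]<.01];print(len(o),sum(x[4][4]>0.5 for x in o))
    o=[x for x in o if x[1]>.02 and x[4][4]>.5]; print(len(o)); o.sort(key=lambda x:-min(x[1],.1)-min(x[2],.1)+x[3]*.002)
    for x in o[:8]: print(round(x[0],4),round(x[1],3),round(x[2],3),x[3],x[4],[np.round(v,2).tolist() for v in x[5]])
E
time timeout 400 python3 search3.py 20000 0
```

```text
2432 21
5
0.0099 0.021 0.0 61 [ 0.6587  0.2777 -0.7609  2.3149  0.8     0.1909  0.9272] [[20.0, -22.7, -7.41, 0.42, -0.17, 0.5], [20.0, -152.11, -64.08, 0.31, -0.7, 0.47]]
0.0097 0.022 0.002 85 [ 0.6647  0.2796 -0.7679  2.3149  0.8115  0.1925  0.9165] [[20.0, -80.09, 38.97, 0.41, -0.45, 0.36], [0.0, 37.48, 51.9, 0.53, -0.22, 0.52], [10.0, -92.18, -86.07, 0.37, -0.52, 0.31]]
0.01 0.02 0.015 95 [ 0.6565  0.277  -0.7583  2.3149  0.7957  0.1903  0.9312] [[0.0, -88.42, 88.72, 0.45, 0.01, 0.47], [0.0, 107.62, 35.03, 0.52, 0.41, 0.58], [0.0, 79.27, -69.64, 0.44, -0.37, 0.35]]
0.0097 0.023 0.0 91 [ 0.665   0.2797 -0.7683  2.3149  0.8121  0.1926  0.9159] [[10.0, -175.51, -39.44, 0.32, -0.67, 0.34], [20.0, 90.85, -26.73, 0.43, 0.15, 0.41], [20.0, -80.75, -83.06, 0.53, -0.34, 0.58]]
0.0097 0.023 0.0 110 [ 0.6653  0.2798 -0.7686  2.3149  0.8126  0.1927  0.9155] [[30.0, -9.22, 84.55, 0.4, 0.18, 0.45], [30.0, 177.95, 21.81, 0.32, -0.51, 0.56], [10.0, -69.83, -110.65, 0.48, -0.52, 0.37]]
real	1m53.672s
user	7m31.895s
sys	0m0.255s
```

```bash
sed -e 's/Rf=tool(28,8.5).*/W.append((tool(8,0),np.array([.45,-.02,.27])))/' -e '/o=\[x for x in o if x\[0\]<.01\]/,$d' search3.py > search4.py; cat >> search4.py <<'E'
    o=[x for x in o if x[0]<.01 and x[2]>.03]; print(len(o)); o.sort(key=lambda x:x[4][2]+x[3]*.006)
    for x in o[:8]: print(round(x[1],3),round(x[2],3),x[3],x[4],[np.round(v,2).tolist() for v in x[5]])
E
time timeout 400 python3 search4.py 24000 50000
```

```text
1301
0.082 0.032 54 [ 1.197   0.1094 -1.3278  2.0516  0.1537  0.9296  1.3651] [[30.0, -127.58, -9.22, 0.41, -0.2, 0.35], [10.0, -138.6, -83.21, 0.44, -0.5, 0.51], [20.0, 141.46, -61.7, 0.32, -0.3, 0.49]]
0.347 0.049 61 [ 0.3515  0.0075 -0.4513  2.0844  0.0216  0.9116  1.4592] [[10.0, -93.58, 24.62, 0.43, -0.24, 0.32], [30.0, 153.22, -23.18, 0.46, -0.06, 0.52], [10.0, -3.63, -19.03, 0.38, -0.39, 0.37]]
0.341 0.033 55 [ 0.2386  0.001  -0.3394  2.0905  0.0181  0.9113  1.4599] [[30.0, -172.62, 4.57, 0.42, 0.0, 0.59], [30.0, 134.91, -55.11, 0.48, -0.48, 0.55]]
0.31 0.041 41 [-0.3011 -0.0303  0.1933  2.1202  0.0263  0.9125  1.4486] [[30.0, -141.48, 23.47, 0.25, 0.43, 0.53]]
0.308 0.043 55 [-0.3306 -0.0323  0.2223  2.1217  0.028   0.9127  1.4472] [[30.0, -15.67, 46.32, 0.32, 0.35, 0.4], [0.0, 106.3, -16.32, 0.48, 0.42, 0.27]]
0.304 0.061 66 [-0.3795 -0.0357  0.2702  2.1243  0.0311  0.9131  1.4447] [[10.0, -139.36, 47.31, 0.46, -0.24, 0.37], [20.0, -136.8, -12.1, 0.29, -0.69, 0.37]]
0.285 0.048 51 [-0.6165 -0.0548  0.5014  2.1357  0.0532  0.9158  1.4274] [[20.0, -146.78, 30.88, 0.33, -0.34, 0.46], [10.0, -27.02, -1.6, 0.4, -0.55, 0.46]]
0.292 0.1 64 [-0.5404 -0.048   0.4275  2.1322  0.0448  0.9148  1.434 ] [[10.0, -138.23, 64.58, 0.45, -0.2, 0.38], [0.0, -6.29, -3.92, 0.39, -0.59, 0.35]]
real	2m5.378s
user	8m18.141s
sys	0m0.214s
```

```bash
cat > plan.py <<'E'
from search4 import *
def legs(q,wps,da=8,dp=.045):
    q=np.array(q)
    for w in wps:
        Rm,p,_=fkj(q);A=M(Rm,p);B=M(*w);rel=np.linalg.inv(A)@B
        n=int(np.ceil(max(np.degrees(np.linalg.norm(rv(rel[:3,:3])))/da,np.linalg.norm(rel[:3,3])/dp)))
        r=row(A,B,n);r=np.r_[np.round(r[:3],4),np.round(r[3:],2)];t=M(R.from_rotvec(np.radians(r[3:])).as_matrix(),r[:3]);ext=[];qp=q;vm=0
        for i in range(n):
            A=A@t;ext.append(A[:3,3]);q,tr,e,_=run(q,[(A[:3,:3],A[:3,3])]);vm=max(vm,np.abs(q-qp).max());qp=q
        ext=np.array(ext);print(n,r.tolist(),"q",q,"e",round(e,4),"dqmax",round(vm,2),"ext",ext.min(0),ext.max(0))
    return q
E
python3 - <<'E'
from plan import *
d=[[30.0,-127.58,-9.22,0.41,-0.2,0.35],[10.0,-138.6,-83.21,0.44,-0.5,0.51],[20.0,141.46,-61.7,0.32,-0.3,0.49]]
legs(bot_q,[W_(v) for v in d]+[(tool(8,0),np.array([.45,-.02,.27]))])
E
```

```text
10 [0.0225, -0.01, -0.004, -0.28, 4.09, 6.79] q [-1.6484 -0.3332  1.4551  1.936   0.6424  1.6914  1.3956] e 0.0312 dqmax 0.24 ext [ 0.4096 -0.2002  0.2599] [ 0.4821 -0.0206  0.3497]
10 [0.0217, -0.029, -0.0052, -0.48, -2.09, -7.37] q [-1.4551 -0.3397  1.4579  1.6172  0.5158  1.6933  2.9196] e 0.2691 dqmax 0.23 ext [ 0.3565 -0.4996  0.3841] [ 0.4403 -0.2228  0.5099]
4 [0.0176, 0.0265, 0.0002, -3.94, -4.55, 3.23] q [-1.1331 -0.3397  1.4579  1.6072  0.2148  1.8903  2.9465] e 0.0253 dqmax 0.09 ext [ 0.3202 -0.3001  0.4711] [ 0.4111 -0.2785  0.4901]
9 [-0.0303, 0.0117, 0.0281, 2.59, -1.58, 6.64] q [-0.6166 -0.0545  0.5031  2.1358  0.0525  0.9161  1.4289] e 0.0 dqmax 0.22 ext [ 0.3033 -0.2477  0.2698] [ 0.4499 -0.0206  0.4597]
```

```bash
sed -i 's/dp=.03,da=5/dp=.045,da=8/' s.py; cat > search5.py <<'E'
from search4 import *
H=(tool(8,0),np.array([.46,-.02,.30]))
def trial(seed):
    rng=np.random.default_rng(seed); d=[]
    for i in range(rng.integers(2,5)):
        while 1:
            p=(rng.uniform(.0,.8),rng.uniform(-.75,.6),rng.uniform(.27,.65)); r=np.hypot(*p[:2])
            if .43<r<.85 and (p[0]<.49 or p[2]>.5 or p[1]<-.42): break
        d.append((rng.choice([0,10,20,30,40]),rng.uniform(-180,180),rng.uniform(-120,120)+np.degrees(np.arctan2(p[1],p[0])),*p))
    W=[H]*(seed%2)+[W_(v) for v in d]+[(tool(8,0),np.array([.45,-.02,.27]))]
    Rm,p,_=fkj(bot_q);T=(Rm,p)
    for w in W:
        for t in interp(T,w)[:-1]:
            x,y,z=t[1]
            if np.hypot(x,y)<.38 or (x>.52 and z<.48 and abs(y)<.4): return (9,0,0)
        T=w
    q,tr,e,n=run(bot_q,W); m=np.minimum(tr-QLO,QHI-tr)
    return e,m[-1].min(),m[4:].min(),n,q,d,seed%2
if __name__=="__main__":
    s0=int(sys.argv[2])
    with Pool() as P: o=P.map(trial,range(s0,s0+int(sys.argv[1])),chunksize=16)
    o=[x for x in o if x[0]<.01 and x[2]>.06]; print(len(o)); o.sort(key=lambda x:max(x[4][2],-.9)+x[3]*.005)
    for x in o[:8]: print(round(x[1],3),round(x[2],3),x[3],x[6],x[4],[np.round(v,2).tolist() for v in x[5]])
E
time timeout 400 python3 search5.py 60000 0
```

```text
571
0.381 0.063 43 1 [ 0.9152  0.053  -1.0193  2.059   0.0744  0.9171  1.4293] [[40.0, 111.21, 78.28, 0.49, -0.38, 0.65], [0.0, -146.23, 28.51, 0.45, 0.17, 0.35]]
0.116 0.075 71 1 [ 1.1682  0.1011 -1.2944  2.0519  0.1422  0.9274  1.375 ] [[40.0, 169.12, -31.59, 0.54, -0.34, 0.61], [10.0, -48.72, -132.93, 0.45, -0.26, 0.55], [40.0, -69.34, 33.66, 0.28, -0.66, 0.3]]
0.349 0.068 43 1 [ 0.3852  0.0095 -0.4848  2.0826  0.023   0.9117  1.4587] [[30.0, 131.65, 20.75, 0.42, -0.36, 0.53], [40.0, -32.16, 80.8, 0.51, -0.15, 0.58]]
0.344 0.061 46 1 [ 0.2961  0.0043 -0.3964  2.0873  0.0197  0.9115  1.4596] [[40.0, 178.39, 70.35, 0.52, 0.13, 0.5], [10.0, 44.88, 117.47, 0.44, 0.47, 0.45]]
0.342 0.062 48 1 [ 0.2574  0.0021 -0.3581  2.0894  0.0186  0.9114  1.4598] [[20.0, 167.57, 68.85, 0.54, 0.06, 0.55], [40.0, -178.28, -36.33, 0.51, 0.45, 0.54]]
0.343 0.067 61 1 [ 0.2694  0.0027 -0.3699  2.0888  0.0189  0.9114  1.4598] [[30.0, -20.98, 130.46, 0.23, 0.59, 0.53], [20.0, -49.64, -32.65, 0.49, 0.47, 0.29]]
0.338 0.061 49 1 [ 0.1784 -0.0024 -0.2798  2.0937  0.017   0.9113  1.4598] [[20.0, 8.84, 99.63, 0.11, 0.58, 0.38], [40.0, 101.31, 46.77, 0.42, 0.59, 0.35]]
0.336 0.062 46 1 [ 0.1475 -0.0041 -0.2493  2.0954  0.0166  0.9113  1.4597] [[40.0, 82.76, 74.88, 0.43, 0.32, 0.3], [20.0, -146.52, 56.07, 0.6, 0.09, 0.6], [20.0, 132.43, 18.6, 0.52, -0.15, 0.53]]
real	3m30.977s
user	13m59.568s
sys	0m0.426s
```

```bash
python3 - <<'E'
from plan import *
import time; print("elapsed min",(time.time()-os.path.getmtime("pics/topc.png"))/60)
d=[[40.0,111.21,78.28,0.49,-0.38,0.65],[0.0,-146.23,28.51,0.45,0.17,0.35]]
legs(bot_q,[(tool(8,0),np.array([.46,-.02,.30]))]+[W_(v) for v in d]+[(tool(8,0),np.array([.45,-.02,.27]))])
E
```

```text
elapsed min 31.246483671665192
11 [0.002, -0.0012, -0.0042, -0.04, 0.32, 7.43] q [-1.1343 -0.1635  0.9577  2.092   0.1866  1.0138  1.3092] e 0.0003 dqmax 0.12 ext [ 0.4597 -0.0201  0.2597] [0.4733 0.0009 0.2999]
12 [-0.0128, -0.0203, -0.0355, -1.36, 3.69, 6.4] q [ 1.2678  0.5978 -1.1112  1.214  -0.0676  1.9129  0.3224] e 0.2299 dqmax 1.0 ext [ 0.4675 -0.3806  0.3368] [ 0.5053 -0.0404  0.6501]
11 [0.0281, 0.0202, 0.0244, 1.33, -3.24, -4.5] q [ 0.6819  0.285  -1.3712  1.7838  0.2899  1.3112  0.3152] e 0.0004 dqmax 0.1 ext [ 0.4502 -0.2193  0.3497] [0.4982 0.1702 0.4812]
5 [-0.0104, -0.0369, 0.0164, -0.41, -1.56, -5.69] q [ 1.2482  0.1398 -1.3987  2.0496  0.195   0.9376  1.3258] e 0.0003 dqmax 0.23 ext [ 0.4374 -0.0201  0.2699] [0.45   0.1328 0.3334]
```

Call:
move_arm(
  commands=[
    [[0.002, -0.0012, -0.0042, 0, 0.32, 7.43, 0.085], [0.002, -0.0012, -0.0042, 0, 0.32, 7.43, 0.085], [0.002, -0.0012, -0.0042, 0, 0.32, 7.43, 0.085], [0.002, -0.0012, -0.0042, 0, 0.32, 7.43, 0.085], [0.002, -0.0012, -0.0042, 0, 0.32, 7.43, 0.085], [0.002, -0.0012, -0.0042, 0, 0.32, 7.43, 0.085], [0.002, -0.0012, -0.0042, 0, 0.32, 7.43, 0.085], [0.002, -0.0012, -0.0042, 0, 0.32, 7.43, 0.085], [0.002, -0.0012, -0.0042, 0, 0.32, 7.43, 0.085], [0.002, -0.0012, -0.0042, 0, 0.32, 7.43, 0.085], [0.002, -0.0012, -0.0042, 0, 0.32, 7.43, 0.085]],
  ],
)

```text
t: 8.12
eef_pos: [0.4592, -0.0203, 0.3001]
tool_rot: [0.071, 0.005, 0.997, -0.003]
contact_force: [0.6, 1.2, 0.8]
gripper_width: 0.996
grasp_force: 0.0
```

Call:
move_arm(
  commands=[
    [[-0.0128, -0.0203, -0.0355, -1.36, 3.69, 6.4, 0.085], [-0.0128, -0.0203, -0.0355, -1.36, 3.69, 6.4, 0.085], [-0.0128, -0.0203, -0.0355, -1.36, 3.69, 6.4, 0.085], [-0.0128, -0.0203, -0.0355, -1.36, 3.69, 6.4, 0.085], [-0.0128, -0.0203, -0.0355, -1.36, 3.69, 6.4, 0.085], [-0.0128, -0.0203, -0.0355, -1.36, 3.69, 6.4, 0.085], [-0.0128, -0.0203, -0.0355, -1.36, 3.69, 6.4, 0.085], [-0.0128, -0.0203, -0.0355, -1.36, 3.69, 6.4, 0.085], [-0.0128, -0.0203, -0.0355, -1.36, 3.69, 6.4, 0.085], [-0.0128, -0.0203, -0.0355, -1.36, 3.69, 6.4, 0.085], [-0.0128, -0.0203, -0.0355, -1.36, 3.69, 6.4, 0.085], [-0.0128, -0.0203, -0.0355, -1.36, 3.69, 6.4, 0.085]],
  ],
)

```text
t: 9.62
eef_pos: [0.5109, -0.2305, 0.4473]
tool_rot: [-0.219, 0.414, 0.877, 0.108]
contact_force: [0.9, 0.1, -1.6]
gripper_width: 0.997
grasp_force: 0.0
```

```bash
python3 st.py; python3 - <<'E'
from plan import *
legs(bot_q,[W_([0.0,-146.23,28.51,0.45,0.17,0.35]),(tool(8,0),np.array([.45,-.02,.27]))])
print('direct');q=legs(bot_q,[(tool(8,0),np.array([.45,-.02,.27]))],da=9)
legs(q,[(tool(28,8.5),np.array([.485,-.033,.19])),(tool(28,8.5),np.array([.520,-.027,.130]))])
E
```

```text
9.625 q [ 0.7044  0.4682 -0.4316  1.2031 -0.0963  1.9136  0.9508] 
p [ 0.5109 -0.2305  0.4473] z [-0.2942  0.3708 -0.8809] x [-0.5622  0.6783  0.4732]
fit res mm 0.020306708550021924
10 [0.0273, 0.0262, 0.0183, 0.59, -2.78, -2.15] q [ 0.227   0.1154 -0.7692  1.8011  0.0842  1.2578  0.5076] e 0.0002 dqmax 0.09 ext [ 0.4502 -0.1886  0.3505] [0.5105 0.1699 0.4443]
5 [-0.0104, -0.0369, 0.0165, -0.39, -1.56, -5.7] q [ 0.4985  0.017  -0.5971  2.0763  0.0295  0.9128  1.4563] e 0.0001 dqmax 0.19 ext [ 0.4374 -0.0203  0.27  ] [0.45   0.1325 0.334 ]
direct
7 [0.0167, 0.0202, 0.0313, 1.36, -4.8, -7.22] q [ 0.6143  0.025  -0.7133  2.0712  0.0379  0.9129  1.4522] e 0.0 dqmax 0.17 ext [ 0.45   -0.1947  0.2699] [ 0.508  -0.02    0.4278]
3 [-0.0043, -0.0051, 0.0288, -0.88, -6.66, -2.7] q [ 0.6726  0.0751 -0.7008  2.3402 -0.0542  0.2592  1.753 ] e 0.0009 dqmax 0.23 ext [ 0.4583 -0.033   0.1899] [ 0.4849 -0.0251  0.242 ]
2 [-0.0016, 0.0003, 0.0347, -0.01, 0.01, -0.01] q [ 0.5285  0.2303 -0.6079  2.3055  0.4335  0.1826  1.2763] e 0.0211 dqmax 0.27 ext [ 0.5025 -0.03    0.13  ] [ 0.52   -0.0271  0.1599]
```

Call:
move_arm(
  commands=[
    [[0.0167, 0.0202, 0.0313, 1.36, -4.8, -7.22, 0.085], [0.0167, 0.0202, 0.0313, 1.36, -4.8, -7.22, 0.085], [0.0167, 0.0202, 0.0313, 1.36, -4.8, -7.22, 0.085], [0.0167, 0.0202, 0.0313, 1.36, -4.8, -7.22, 0.085], [0.0167, 0.0202, 0.0313, 1.36, -4.8, -7.22, 0.085], [0.0167, 0.0202, 0.0313, 1.36, -4.8, -7.22, 0.085], [0.0167, 0.0202, 0.0313, 1.36, -4.8, -7.22, 0.085], [-0.0043, -0.0051, 0.0288, -0.88, -6.66, -2.7, 0.085], [-0.0043, -0.0051, 0.0288, -0.88, -6.66, -2.7, 0.085], [-0.0043, -0.0051, 0.0288, -0.88, -6.66, -2.7, 0.085], [0, 0, 0, 0, 0, 0, 0.085]],
  ],
)

```text
t: 11.0
eef_pos: [0.4825, -0.0328, 0.1887]
tool_rot: [0.24, -0.072, 0.968, 0.019]
contact_force: [-0.8, -0.3, -0.5]
gripper_width: 0.995
grasp_force: 0.0
```

```bash
python3 st.py; python3 - <<'E'
from plan import *
for l in (28,32):
    z=tool(l,8.5)[:,2];G=np.array([.530,-.0265,.110])+.019*z
    print(l);q=legs(bot_q,[(tool(l,8.5),G-.04*z),(tool(l,8.5),G)],dp=.012)
    hp=lambda x,y:np.array([.652+.9985*x-.0553*y,-.0075+.0553*x+.9985*y])
E
```

```text
11.0 q [ 0.6676  0.0732 -0.6925  2.3438 -0.0771  0.2606  1.7768] 
p [ 0.4825 -0.0328  0.1887] z [ 0.4615  0.0721 -0.8842] x [-0.8746 -0.1301 -0.4671]
fit res mm 0.03218212151667732
28
6 [-0.0009, -0.0002, 0.0118, 0.03, -0.03, -0.01] q [ 0.5903  0.2558 -0.6775  2.3111  0.6251  0.1778  1.0962] e 0.0155 dqmax 0.25 ext [ 0.4888 -0.032   0.1286] [ 0.5202 -0.0283  0.1786]
5 [0.0014, 0.0004, 0.0098, 0.02, -0.06, 0.01] q [ 0.5344  0.38   -0.6501  2.3102  1.3959  0.1704  0.3438] e 0.0047 dqmax 0.18 ext [ 0.526  -0.0288  0.0931] [ 0.539  -0.0252  0.1304]
32
6 [-0.0003, -0.0002, 0.0118, 0.03, -0.69, -0.01] q [ 0.8342  0.3067 -0.9323  2.3497  1.3021  0.1723  0.4649] e 0.0219 dqmax 0.54 ext [ 0.4883 -0.0321  0.128 ] [ 0.5188 -0.0285  0.1784]
5 [0.0015, 0.0007, 0.0101, 0.04, -0.07, 0.01] q [ 0.8042  0.4909 -0.9672  2.3438  1.8334  0.3231 -0.0201] e 0.0005 dqmax 0.15 ext [ 0.5244 -0.0301  0.094 ] [ 0.54   -0.0248  0.1315]
```

Call:
move_arm(
  commands=[
    [[-0.0003, -0.0002, 0.0118, 0, -0.69, 0, 0.085], [-0.0003, -0.0002, 0.0118, 0, -0.69, 0, 0.085], [-0.0003, -0.0002, 0.0118, 0, -0.69, 0, 0.085], [-0.0003, -0.0002, 0.0118, 0, -0.69, 0, 0.085], [-0.0003, -0.0002, 0.0118, 0, -0.69, 0, 0.085], [-0.0003, -0.0002, 0.0118, 0, -0.69, 0, 0.085], [0, 0, 0, 0, 0, 0, 0.085]],
  ],
)

```text
t: 11.88
eef_pos: [0.5124, -0.0323, 0.1392]
tool_rot: [0.263, -0.073, 0.962, 0.016]
contact_force: [-0.3, -0.9, 0.4]
gripper_width: 0.993
grasp_force: 0.0
```

```bash
python3 st.py; python3 - <<'E'
from plan import *
l=32
z=tool(l,8.5)[:,2];G=np.array([.530,-.0265,.110])+.019*z
q=legs(bot_q,[(tool(l,8.5),G)],dp=.012)
E
```

```text
11.875 q [ 0.808   0.2877 -0.9087  2.3566  1.2024  0.179   0.552 ] 
p [ 0.5124 -0.0323  0.1392] z [ 0.5032  0.068  -0.8615] x [-0.8515 -0.1315 -0.5077]
fit res mm 0.03373706785869679
5 [-0.0002, 0.0007, 0.0107, -0.08, -0.3, 0.05] q [ 0.7775  0.4767 -0.9337  2.3448  1.8518  0.3048 -0.0465] e 0.0007 dqmax 0.17 ext [ 0.5178 -0.0309  0.0939] [ 0.5401 -0.0249  0.1301]
```

Call:
move_arm(
  commands=[
    [[-0.0002, 0.0007, 0.0107, 0, -0.3, 0, 0.085], [-0.0002, 0.0007, 0.0107, 0, -0.3, 0, 0.085], [-0.0002, 0.0007, 0.0107, 0, -0.3, 0, 0.085], [-0.0002, 0.0007, 0.0107, 0, -0.3, 0, 0.085], [-0.0002, 0.0007, 0.0107, 0, -0.3, 0, 0.085], [0, 0, 0, 0, 0, 0, 0.05], [0, 0, 0, 0, 0, 0, 0.03], [0, 0, 0, 0, 0, 0, 0.005], [0, 0, 0, 0, 0, 0, 0.005], [0, 0, 0, 0, 0, 0, 0.005], [0, 0, 0, 0, 0, 0, 0.005]],
  ],
  squeeze=40,
)

```text
t: 13.25
eef_pos: [0.5384, -0.0247, 0.0928]
tool_rot: [0.275, -0.073, 0.959, 0.017]
contact_force: [-3.5, -2.3, 6.2]
gripper_width: 0.181
grasp_force: 39.9
```

```bash
cat > slide.py <<'E'
from plan import *
HP=np.array([.652,-.0075]);th=.0553
def h2w(x,y): c,s=np.cos(th),np.sin(th);return HP+np.array([c*x-s*y,s*x+c*y])
def slide(pot0,wps,nmm=.010):
    A=cur();print("pose",A[:3,3],"t",bot.get_obs()['t']);p=np.array(pot0)
    q=bot_q
    for w in wps:
        t=h2w(*w);d=np.r_[t-p,0];n=int(np.ceil(np.linalg.norm(d)/nmm));r=A[:3,:3].T@d/n
        r=np.round(r,4);dd=A[:3,:3]@r
        for i in range(n):A=M(A[:3,:3],A[:3,3]+dd);q,_,e,_=run(q,[(A[:3,:3],A[:3,3])])
        print(w,"n",n,r.tolist(),"dz",dd[2]*n,"q",q,"e",round(e,4)); p=p+dd[:2]*n
E
python3 st.py; python3 - <<'E'
from slide import *
slide([.649,-.009],[(.030,-.015),(.032,-.095),(0,-.15)])
E
```

```text
13.25 q [ 0.7654  0.4732 -0.9241  2.3498  1.8668  0.3084 -0.0638] 
p [ 0.5384 -0.0247  0.0928] z [ 0.5239  0.0733 -0.8486] x [-0.8387 -0.1295 -0.5289]
fit res mm 0.03403924777645173
pose [ 0.5384 -0.0247  0.0928] t 13.25
(0.03, -0.015) n 4 [-0.0067, -0.0042, 0.0042] dz 2.5461402013645405e-05 q [ 0.712   0.4907 -0.8392  2.2783  1.7809  0.2698  0.0505] e 0.0004
(0.032, -0.095) n 8 [0.0006, -0.01, -0.0003] dz 5.62603030944628e-06 q [ 0.8595  0.5136 -0.8012  2.226   1.5906  0.1701  0.405 ] e 0.0021
(0, -0.15) n 7 [0.0045, -0.0074, -0.0028] dz 0.00030014122100900577 q [ 1.1037  0.5557 -0.9246  2.2293  1.3655  0.1762  0.7779] e 0.0014
```

Call:
move_arm(
  commands=[
    [[-0.0067, -0.0042, 0.0042, 0, 0, 0, 0.005], [-0.0067, -0.0042, 0.0042, 0, 0, 0, 0.005], [-0.0067, -0.0042, 0.0042, 0, 0, 0, 0.005], [-0.0067, -0.0042, 0.0042, 0, 0, 0, 0.005], [0.0006, -0.01, -0.0003, 0, 0, 0, 0.005], [0.0006, -0.01, -0.0003, 0, 0, 0, 0.005], [0.0006, -0.01, -0.0003, 0, 0, 0, 0.005], [0.0006, -0.01, -0.0003, 0, 0, 0, 0.005], [0.0006, -0.01, -0.0003, 0, 0, 0, 0.005], [0.0006, -0.01, -0.0003, 0, 0, 0, 0.005], [0.0006, -0.01, -0.0003, 0, 0, 0, 0.005], [0.0006, -0.01, -0.0003, 0, 0, 0, 0.005], [0, 0, 0, 0, 0, 0, 0.005]],
  ],
)

```text
t: 14.88
eef_pos: [0.579, -0.1171, 0.0926]
tool_rot: [0.275, -0.072, 0.959, 0.018]
contact_force: [0.8, 1.5, 3.0]
gripper_width: 0.181
grasp_force: 39.2
```

```bash
python3 st.py; python3 - <<'E'
from slide import *
p=np.array([.649,-.009])+cur()[:2,3]-[.5384,-.0247];print(p,cur()[2,3],(p-HP))
slide(p,[(0,-.15)])
E
```

```text
14.875 q [ 0.8853  0.5239 -0.8312  2.2219  1.5595  0.1853  0.4432] 
p [ 0.579  -0.1171  0.0926] z [ 0.524   0.0739 -0.8485] x [-0.8388 -0.1277 -0.5292]
fit res mm 0.03450387290299117
[ 0.6896 -0.1014] 0.09259067787612223 [ 0.0376 -0.0939]
pose [ 0.579  -0.1171  0.0926] t 14.875
(0, -0.15) n 7 [0.0045, -0.0073, -0.0028] dz 0.0002136123445963367 q [ 1.1035  0.5566 -0.9245  2.2292  1.3687  0.1759  0.7733] e 0.0014
```

Perfect tracking. Finish the slide, then check with cameras before releasing.

Call:
move_arm(
  commands=[
    [[0.0045, -0.0073, -0.0028, 0, 0, 0, 0.005], [0.0045, -0.0073, -0.0028, 0, 0, 0, 0.005], [0.0045, -0.0073, -0.0028, 0, 0, 0, 0.005], [0.0045, -0.0073, -0.0028, 0, 0, 0, 0.005], [0.0045, -0.0073, -0.0028, 0, 0, 0, 0.005], [0.0045, -0.0073, -0.0028, 0, 0, 0, 0.005], [0.0045, -0.0073, -0.0028, 0, 0, 0, 0.005], [0, 0, 0, 0, 0, 0, 0.005]],
  ],
)

```text
t: 15.88
eef_pos: [0.5492, -0.1727, 0.0925]
tool_rot: [0.274, -0.072, 0.959, 0.018]
contact_force: [-4.7, 0.9, 7.1]
gripper_width: 0.179
grasp_force: 40.3
```

```bash
python3 - <<'E'
from h import *
print(cur()[:3,3])
im=imaging.read_camera("top")[:,:,::-1];cv2.imwrite("pics/top1.png",im);b=imaging.read_camera("scene")[:,:,::-1];cv2.imwrite("pics/scene1.png",b)
a=cv2.resize(im[125:250,215:445],None,fx=3.4,fy=3.4,interpolation=2)[:,100:782];b=cv2.resize(b[210:345,240:420],None,fx=1,fy=1)
cv2.imwrite("pics/c1.png",cv2.convertScaleAbs(np.hstack([cv2.resize(im[150:215,330:430],(400,260),interpolation=2),cv2.resize(b[20:110,0:138],(399,260),interpolation=2)]),alpha=1.3,beta=15))
E
```

```text
[ 0.5492 -0.1727  0.0925]
```

View pics/c1.png

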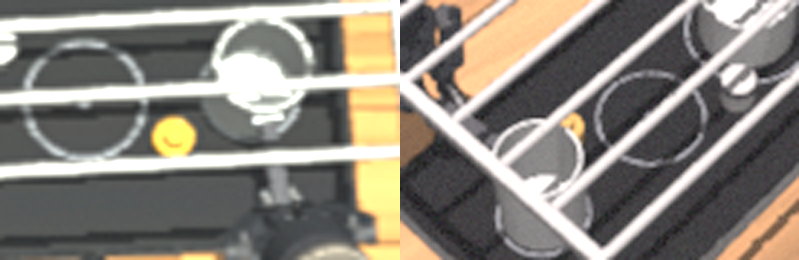

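```bash
python3 - <<'E'
from slide import *
print("rim",plane("top",(395.5,166.5),.14),"target",h2w(0,-.15))
A=cur();z=A[:3,2];
l=24;Rt=tool(l,1);zt=Rt[:,2];G=np.array([.512,.1345,.1])+.019*zt
q=legs(bot_q,[(A[:3,:3],A[:3,3]-.085*z)],dp=.02)
q=legs(q,[(Rt,np.array([.485,.0,.19])),(Rt,G-.05*zt)],dp=.04)
q=legs(q,[(Rt,G)],dp=.012)
E
```

```text
rim [ 0.6548 -0.1572  0.14  ] target [ 0.6603 -0.1573]
5 [0.0, 0.0, -0.017, 0.0, 0.0, -0.0] q [ 1.526   0.5502 -1.3708  2.2474  0.9383  0.367   1.2327] e 0.0005 dqmax 0.12 ext [ 0.5048 -0.1789  0.107 ] [ 0.5404 -0.1739  0.1647]
5 [-0.002, 0.036, -0.0048, 0.64, 1.57, 1.36] q [ 1.1277  0.2581 -1.3877  2.2797  0.7374  0.498   0.7861] e 0.0009 dqmax 0.11 ext [ 0.4848 -0.1433  0.1696] [ 0.4987 -0.      0.1901]
4 [0.0024, 0.0335, 0.0159, 0.01, 0.01, -0.0] q [ 0.4153  0.3959 -1.0538  2.2694  1.1674  0.5985  0.0683] e 0.0005 dqmax 0.22 ext [0.4884 0.0335 0.1284] [0.4995 0.1342 0.1749]
5 [0.0, 0.0, 0.01, -0.0, -0.0, -0.0] q [ 0.3248  0.512  -0.954   2.2606  1.374   0.6062 -0.0967] e 0.0001 dqmax 0.04 ext [0.5036 0.1342 0.0827] [0.5198 0.1345 0.1193]
```

Call:
move_arm(
  commands=[
    [[0, 0, 0, 0, 0, 0, 0.04], [0, 0, 0, 0, 0, 0, 0.085], [0, 0, 0, 0, 0, 0, 0.085], [0, 0, 0, 0, 0, 0, 0.085], [0, 0, 0, 0, 0, 0, 0.085]],
  ],
)

```text
t: 16.6
eef_pos: [0.5498, -0.1718, 0.0927]
tool_rot: [0.274, -0.073, 0.959, 0.018]
contact_force: [-0.2, 0.5, -0.3]
gripper_width: 0.995
grasp_force: 0.0
```

Call:
move_arm(
  commands=[
    [[0, 0, -0.017, 0, 0, 0, 0.085], [0, 0, -0.017, 0, 0, 0, 0.085], [0, 0, -0.017, 0, 0, 0, 0.085], [0, 0, -0.017, 0, 0, 0, 0.085], [0, 0, -0.017, 0, 0, 0, 0.085], [-0.002, 0.036, -0.0048, 0.64, 1.57, 1.36, 0.085], [-0.002, 0.036, -0.0048, 0.64, 1.57, 1.36, 0.085], [-0.002, 0.036, -0.0048, 0.64, 1.57, 1.36, 0.085], [-0.002, 0.036, -0.0048, 0.64, 1.57, 1.36, 0.085], [-0.002, 0.036, -0.0048, 0.64, 1.57, 1.36, 0.085], [0.0024, 0.0335, 0.0159, 0, 0, 0, 0.085], [0.0024, 0.0335, 0.0159, 0, 0, 0, 0.085], [0.0024, 0.0335, 0.0159, 0, 0, 0, 0.085], [0.0024, 0.0335, 0.0159, 0, 0, 0, 0.085], [0, 0, 0, 0, 0, 0, 0.085]],
  ],
)

```text
t: 18.48
eef_pos: [0.4984, 0.1361, 0.1294]
tool_rot: [0.208, -0.013, 0.978, 0.004]
contact_force: [0.0, 1.0, 0.2]
gripper_width: 0.999
grasp_force: 0.0
```

```bash
python3 st.py; python3 - <<'E'
from slide import *
A=snap("w4")
l=24;Rt=tool(l,1);zt=Rt[:,2];G=np.array([.512,.1345,.1])+.019*zt
q=legs(bot_q,[(Rt,G)],dp=.012)
# project predicted handle & pot for check
im=cv2.imread("pics/w4.png")
for P in ([.498,.1345,.106],[.588,.136,.106],[.638,.137,.11]): cv2.circle(im,tuple(int(v) for v in wproj(A,np.array(P))[0]),3,(0,0,255),-1)
for y,r in ((.15,.068),(0,.056),(-.15,.046)):
    for t in np.linspace(0,6.28,60): cv2.circle(im,tuple(int(v) for v in wproj(A,np.r_[h2w(r*np.cos(t),y+r*np.sin(t)),.04])[0]),1,(0,255,0),-1)
for t in np.linspace(0,6.28,60): cv2.circle(im,tuple(int(v) for v in wproj(A,np.r_[h2w(.042*np.cos(t),-.15+.042*np.sin(t)),.14])[0]),1,(255,0,255),-1)
cv2.imwrite("pics/w4a.png",cv2.convertScaleAbs(im,alpha=1.5,beta=20))
import time; print("elapsed",(time.time()-os.path.getmtime("pics/topc.png"))/60)
E
```

```text
18.475 q [ 0.3898  0.3764 -1.0195  2.2723  1.1457  0.5709  0.0897] 
p [0.4984 0.1361 0.1294] z [ 0.4065  0.0137 -0.9135] x [-0.9132 -0.0228 -0.4068]
fit res mm 0.03466360648324285
5 [-0.0001, -0.0004, 0.0103, 0.08, 0.0, 0.08] q [ 0.2946  0.496  -0.9154  2.2622  1.3644  0.5829 -0.0955] e 0.0001 dqmax 0.05 ext [0.5027 0.1346 0.0826] [0.5199 0.1358 0.12  ]
elapsed 33.900167258580524
```

View pics/w4a.png

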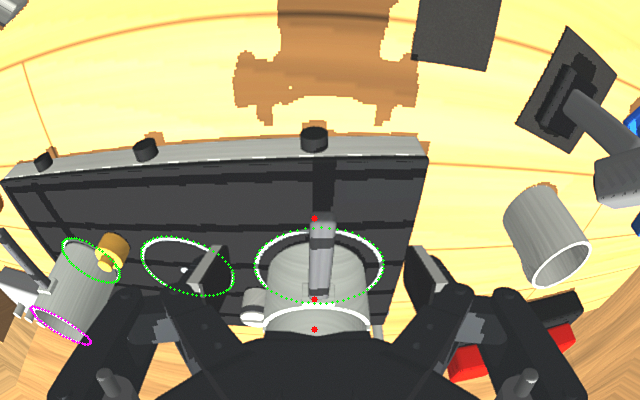

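Call:
move_arm(
  commands=[
    [[0, 0, 0.0103, 0, 0, 0, 0.085], [0, 0, 0.0103, 0, 0, 0, 0.085], [0, 0, 0.0103, 0, 0, 0, 0.085], [0, 0, 0.0103, 0, 0, 0, 0.085], [0, 0, 0.0103, 0, 0, 0, 0.085], [0, 0, 0, 0, 0, 0, 0.05], [0, 0, 0, 0, 0, 0, 0.03], [0, 0, 0, 0, 0, 0, 0.005], [0, 0, 0, 0, 0, 0, 0.005], [0, 0, 0, 0, 0, 0, 0.005], [0, 0, 0, 0, 0, 0, 0.005]],
  ],
  squeeze=40,
)

```text
t: 19.9
eef_pos: [0.5202, 0.1334, 0.0834]
tool_rot: [0.209, -0.01, 0.978, 0.003]
contact_force: [-2.8, 2.8, 5.0]
gripper_width: 0.174
grasp_force: 39.4
```

```bash
python3 - <<'E'
from slide import *
print(bot.get_obs()['q'])
slide([.638,.138],[(-.034,.108),(-.036,.045),(0,0)])
E
```

```text
[ 0.3019  0.4937 -0.9169  2.2639  1.367   0.5763 -0.0907]
pose [0.5202 0.1334 0.0834] t 19.9
(-0.034, 0.108) n 5 [0.0049, -0.0078, -0.0022] dz -4.7937169123118964e-05 q [ 0.3836  0.4366 -0.9129  2.3411  1.4007  0.5025 -0.0899] e 0.0
(-0.036, 0.045) n 7 [-0.0, -0.009, -0.0] dz -0.0001358671261690706 q [ 0.5188  0.4079 -0.8695  2.3616  1.4065  0.401   0.0438] e 0.0001
(0, 0) n 6 [-0.0058, -0.0073, 0.0026] dz -0.00012348292689526636 q [ 0.6009  0.4537 -0.8347  2.2817  1.322   0.3762  0.2609] e 0.0003
```

Call:
move_arm(
  commands=[
    [[0.0049, -0.0078, -0.0022, 0, 0, 0, 0.005], [0.0049, -0.0078, -0.0022, 0, 0, 0, 0.005], [0.0049, -0.0078, -0.0022, 0, 0, 0, 0.005], [0.0049, -0.0078, -0.0022, 0, 0, 0, 0.005], [0.0049, -0.0078, -0.0022, 0, 0, 0, 0.005], [0, -0.009, 0, 0, 0, 0, 0.005], [0, -0.009, 0, 0, 0, 0, 0.005], [0, -0.009, 0, 0, 0, 0, 0.005], [0, -0.009, 0, 0, 0, 0, 0.005], [0, -0.009, 0, 0, 0, 0, 0.005], [0, -0.009, 0, 0, 0, 0, 0.005], [0, -0.009, 0, 0, 0, 0, 0.005], [-0.0058, -0.0073, 0.0026, 0, 0, 0, 0.005], [-0.0058, -0.0073, 0.0026, 0, 0, 0, 0.005], [-0.0058, -0.0073, 0.0026, 0, 0, 0, 0.005], [-0.0058, -0.0073, 0.0026, 0, 0, 0, 0.005], [-0.0058, -0.0073, 0.0026, 0, 0, 0, 0.005], [-0.0058, -0.0073, 0.0026, 0, 0, 0, 0.005], [0, 0, 0, 0, 0, 0, 0.005]],
  ],
)

```text
t: 22.28
eef_pos: [0.5335, -0.012, 0.0826]
tool_rot: [0.208, -0.01, 0.978, 0.004]
contact_force: [-0.7, 5.0, 4.5]
gripper_width: 0.179
grasp_force: 42.1
```

```bash
python3 - <<'E'
from slide import *
A=snap("w5"); print(A[:3,3],bot.get_obs()['q'],"pan est",np.array([.638,.1375])+A[:2,3]-[.5202,.1334],"target",h2w(0,0))
im=cv2.imread("pics/w5.png")
# fit pan rim: compare predicted
E0=np.array([.638,.1375])+A[:2,3]-[.5202,.1334]
for t in np.linspace(0,6.28,60):
    cv2.circle(im,tuple(int(v) for v in wproj(A,np.r_[h2w(0,0)+.05*np.array([np.cos(t),np.sin(t)]),.11])[0]),1,(255,0,255),-1)
    cv2.circle(im,tuple(int(v) for v in wproj(A,np.r_[h2w(.056*np.cos(t),.056*np.sin(t)),.04])[0]),1,(0,255,0),-1)
    cv2.circle(im,tuple(int(v) for v in wproj(A,np.r_[h2w(.042*np.cos(t),-.15+.042*np.sin(t)),.14])[0]),1,(255,0,255),-1)
cv2.imwrite("pics/w5a.png",cv2.resize(cv2.convertScaleAbs(im[120:400,80:480],alpha=1.5,beta=20),None,fx=2,fy=2,interpolation=2))
E
```

```text
[ 0.5335 -0.012   0.0826] [ 0.6026  0.4537 -0.836   2.2831  1.3212  0.3752  0.2619] pan est [ 0.6513 -0.0079] target [ 0.652  -0.0075]
```

View pics/w5a.png

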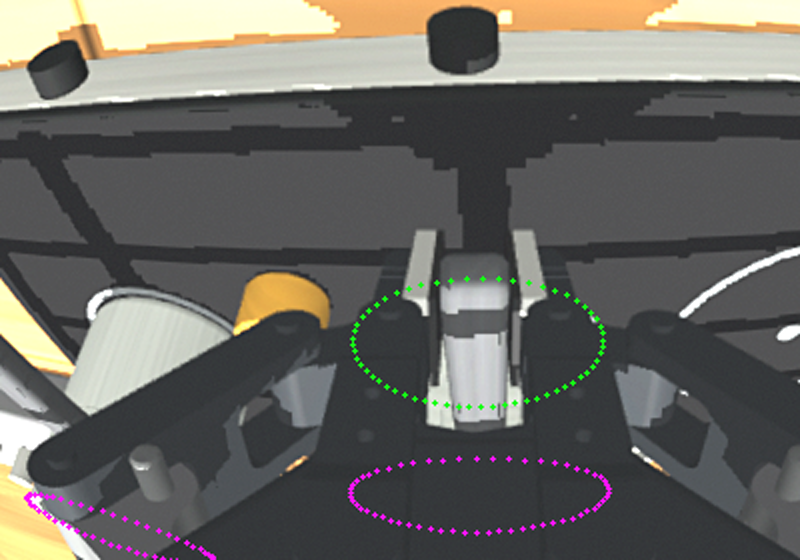

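```bash
cat > th.py <<'E'
from slide import *
def box(c,hx,hy,hz,Rm): return np.array([c+Rm@np.array([sx*hx,sy*hy,sz*hz]) for sx in(-1,1) for sy in(-1,1) for sz in(-1,1)])
def head(p):  # x,y,yaw(deg) -> 8 corners world, base at z=.003
    Rz=R.from_euler('z',p[2],degrees=True).as_matrix();Rh=Rz@R.from_euler('y',40,degrees=True).as_matrix()
    o=np.array([p[0],p[1],.003])+Rz@np.array([.036,0,.088]); return box(o-Rh[:,0]*.044,.044,.019,.018,Rh),o,Rh
def mask(im):
    hsv=cv2.cvtColor(im,cv2.COLOR_BGR2HSV); return ((hsv[...,1]<60)&(hsv[...,2]>70)&(hsv[...,2]<235)).astype(np.uint8)
def hull(uv,shape):
    m=np.zeros(shape,np.uint8);cv2.fillConvexPoly(m,cv2.convexHull(np.round(uv*8).astype(np.int32)),1,shift=3);return m
def fith(name,p0):
    A=np.load(f"pics/{name}.npy");im=cv2.imread(f"pics/{name}.png");m=mask(im);n,lab,st,cen=cv2.connectedComponentsWithStats(m)
    uv=wproj(A,head(p0)[0]);b=hull(uv,m.shape);ids=np.bincount(lab[b>0],minlength=n);ids[0]=0;k=ids.argmax();m=(lab==k).astype(np.uint8);m=cv2.morphologyEx(m,cv2.MORPH_CLOSE,np.ones((5,5)))
    def f(p): b=hull(wproj(A,head(p)[0]),m.shape);return -(b&m).sum()/max((b|m).sum(),1)
    from scipy.optimize import minimize
    s=minimize(f,p0,method='Nelder-Mead',options=dict(initial_simplex=[p0,np.add(p0,[.02,0,0]),np.add(p0,[0,.02,0]),np.add(p0,[0,0,12])],xatol=1e-4,fatol=1e-4))
    return s.x,-s.fun,st[k]
def matfit(name,c0):
    A=np.load(f"pics/{name}.npy");im=cv2.imread(f"pics/{name}.png");v=cv2.cvtColor(im,cv2.COLOR_BGR2HSV)
    # rectify the mat plane (z=.003), 1 mm per pixel, 200 mm square
    g=np.arange(-100,100)/1e3;X,Y=np.meshgrid(g,g,indexing='ij');P=np.c_[X.ravel()+c0[0],Y.ravel()+c0[1],np.full(X.size,.003)]
    uv=wproj(A,P).astype(np.float32).reshape(200,200,2);r=cv2.remap(im,uv[...,0],uv[...,1],1)
    w=(cv2.cvtColor(r,cv2.COLOR_BGR2HSV)[...,1]<90).astype(np.uint8)  # not wood
    from scipy.optimize import minimize
    def f(p):
        q=R.from_euler('z',p[2],degrees=True).as_matrix()[:2,:2];c=np.array([[55,50],[55,-50],[-55,-50],[-55,50]])@q.T+np.array(p[:2])*1e3+100
        b=np.zeros((200,200),np.uint8);cv2.fillConvexPoly(b,np.round(c[:,::-1]*8).astype(np.int32),1,shift=3);return -(b&w).sum()/(b.sum())+.3*((1-b)&w).sum()/b.sum()
    best=min((minimize(f,[0,0,a],method='Nelder-Mead',options=dict(initial_simplex=[[0,0,a],[.015,0,a],[0,.015,a],[0,0,a+10]])) for a in(-30,-20,-10)),key=lambda s:s.fun)
    return best.x[:2]+c0,best.x[2],best.fun
E
python3 - <<'E'
from th import *
for p0 in ([.4375,.38,-19.6],[.4375,.38,160]): print(fith("w1",p0))
A=np.load("pics/w1.npy");print(matfit("w1",np.array([.4375,.38])))
im=cv2.imread("pics/w1.png");print("panel px",im[230,320],"grey",im[258,308],"stem",im[195,312])
c,o,Rh=head([.4375,.38,-19.6]);print("rear",wproj(A,o-Rh[:,0]*.088),"nose",wproj(A,o))
# departure plan
B=cur();z=B[:3,2]
q=legs(bot_q,[(B[:3,:3],B[:3,3]-.09*z)],dp=.02)
q=legs(q,[(tool(8,-10),np.array([.44,.15,.28])),(tool(0,-20),np.array([.38,.35,.30]))],dp=.045)
E
```

```text
(array([  0.4442,   0.4467, -43.6   ]), np.float64(-0.0), array([ 291,  215,   44,   58, 1722], dtype=int32))
(array([  0.4708,   0.4133, 148.    ]), np.float64(-0.0), array([ 291,  215,   44,   58, 1722], dtype=int32))
(array([0.4334, 0.3816]), np.float64(-26.738625560952727), np.float64(1635494642584408.2))
panel px [138 148 132] grey [93 92 92] stem [11 10 12]
rear [[326.5637 225.6084]] nose [[306.9248 254.8714]]
5 [0.0, -0.0, -0.018, 0.0, -0.0, -0.0] q [ 0.9287  0.2714 -1.1465  2.2873  0.79    0.4235  0.7621] e 0.0013 dqmax 0.11 ext [ 0.497  -0.013   0.0991] [ 0.5263 -0.0122  0.1649]
5 [0.0057, 0.0322, -0.0259, 0.66, 3.2, 2.16] q [ 0.7531  0.2008 -1.3779  1.9972  0.3465  1.0311  0.6163] e 0.0008 dqmax 0.16 ext [0.4402 0.0189 0.186 ] [0.4806 0.1501 0.28  ]
5 [0.021, 0.0359, -0.0057, 0.14, 1.59, 1.99] q [ 0.1272  0.3845 -1.2383  1.7887  0.3839  1.2454  0.0064] e 0.0001 dqmax 0.13 ext [0.3799 0.1892 0.2828] [0.4251 0.3498 0.3   ]th.py:13: RuntimeWarning: overflow encountered in scalar negative
  def f(p): b=hull(wproj(A,head(p)[0]),m.shape);return -(b&m).sum()/max((b|m).sum(),1)
th.py:26: RuntimeWarning: overflow encountered in scalar negative
  b=np.zeros((200,200),np.uint8);cv2.fillConvexPoly(b,np.round(c[:,::-1]*8).astype(np.int32),1,shift=3);return -(b&w).sum()/(b.sum())+.3*((1-b)&w).sum()/b.sum()
```

Call:
move_arm(
  commands=[
    [[0, 0, 0, 0, 0, 0, 0.04], [0, 0, 0, 0, 0, 0, 0.085], [0, 0, 0, 0, 0, 0, 0.085], [0, 0, 0, 0, 0, 0, 0.085], [0, 0, 0, 0, 0, 0, 0.085], [0, 0, -0.018, 0, 0, 0, 0.085], [0, 0, -0.018, 0, 0, 0, 0.085], [0, 0, -0.018, 0, 0, 0, 0.085], [0, 0, -0.018, 0, 0, 0, 0.085], [0, 0, -0.018, 0, 0, 0, 0.085]],
  ],
)

```text
t: 23.58
eef_pos: [0.4972, -0.0138, 0.1654]
tool_rot: [0.208, -0.01, 0.978, 0.003]
contact_force: [-0.1, 0.5, 0.3]
gripper_width: 0.994
grasp_force: 0.0
```

Call:
move_arm(
  commands=[
    [[0.0057, 0.0322, -0.0259, 0.66, 3.2, 2.16, 0.085], [0.0057, 0.0322, -0.0259, 0.66, 3.2, 2.16, 0.085], [0.0057, 0.0322, -0.0259, 0.66, 3.2, 2.16, 0.085], [0.0057, 0.0322, -0.0259, 0.66, 3.2, 2.16, 0.085], [0.0057, 0.0322, -0.0259, 0.66, 3.2, 2.16, 0.085], [0.021, 0.0359, -0.0057, 0.14, 1.59, 1.99, 0.085], [0.021, 0.0359, -0.0057, 0.14, 1.59, 1.99, 0.085], [0.021, 0.0359, -0.0057, 0.14, 1.59, 1.99, 0.085], [0.021, 0.0359, -0.0057, 0.14, 1.59, 1.99, 0.085], [0.021, 0.0359, -0.0057, 0.14, 1.59, 1.99, 0.085], [0, 0, 0, 0, 0, 0, 0.085], [0, 0, 0, 0, 0, 0, 0.085]],
  ],
)

```text
t: 25.08
eef_pos: [0.3812, 0.3487, 0.2992]
tool_rot: [0.0, 0.174, 0.985, -0.002]
contact_force: [0.3, -1.1, -0.3]
gripper_width: 0.997
grasp_force: 0.0
```

```bash
sed -i 's/return -(b&m).sum()/return 1.-(b\&m).sum()/; s/return s.x,-s.fun/return s.x,1-s.fun/; s/return -(b&w).sum()\/(b.sum())/return 1.-(b\&w).sum()\/(b.sum())/' th.py; python3 - <<'E'
from th import *
print(bot.get_obs()['q'])
A=snap("w6")
for n in("w1","w6"):
    for p0 in ([.4375,.38,-19.6],[.4375,.38,160]): print(n,fith(n,p0))
    print(matfit(n,np.array([.4375,.38])))
print(wproj(A,[.4375,.38,.1]))
E
```

```text
[ 0.1184  0.3796 -1.222   1.7883  0.3785  1.2436  0.013 ]
w1 (array([  0.446 ,   0.3719, -10.2882]), np.float64(0.8016720854621459), array([ 291,  215,   44,   58, 1722], dtype=int32))
w1 (array([  0.462 ,   0.3722, 169.1103]), np.float64(0.6092077087794433), array([ 291,  215,   44,   58, 1722], dtype=int32))
(array([0.4395, 0.3808]), np.float64(-15.504665392394944), np.float64(0.12455668995163886))
w6 (array([ 0.4465,  0.3728, -8.6019]), np.float64(0.7700819672131147), array([ 342,  185,   37,   63, 1873], dtype=int32))
w6 (array([  0.4313,   0.3767, 170.2408]), np.float64(0.5821173548587395), array([ 342,  185,   37,   63, 1873], dtype=int32))
(array([0.4395, 0.3813]), np.float64(-15.393795648188355), np.float64(0.11995166487647688))
[[359.4054 205.1431]]
```

```bash
cat >> th.py <<'E'
def fitf(name,p0,vmin,faces):
    from scipy.optimize import minimize
    A=np.load(f"pics/{name}.npy");im=cv2.imread(f"pics/{name}.png");hsv=cv2.cvtColor(im,cv2.COLOR_BGR2HSV)
    m=((hsv[...,1]<70)&(hsv[...,2]>vmin)).astype(np.uint8);n,lab,st,_=cv2.connectedComponentsWithStats(m)
    b=hull(wproj(A,head(p0)[0]),m.shape);ids=np.bincount(lab[b>0],minlength=n);ids[0]=0;k=ids.argmax();m=(lab==k).astype(np.uint8)
    F=dict(top=[1,3,5,7],rear=[0,1,2,3],L=[2,3,6,7],R=[0,1,4,5])
    def ren(p):
        uv=wproj(A,head(p)[0]);b=np.zeros(m.shape,np.uint8)
        for f in faces:b|=hull(uv[F[f]],m.shape)
        return b
    f=lambda p:1.-(ren(p)&m).sum()/(ren(p)|m).sum()
    s=minimize(f,p0,method='Nelder-Mead',options=dict(initial_simplex=[p0,np.add(p0,[.015,0,0]),np.add(p0,[0,.015,0]),np.add(p0,[0,0,10])],xatol=1e-4,fatol=1e-4));return s.x,round(1-s.fun,3),st[k]
E
python3 - <<'E'
from th import *
for n in("w1","w6"):
  for v in (45,60,75):
    for fs in (["top","rear"],["top","rear","L"],["top","rear","R"],["top","rear","L","R"]):
        print(n,v,fs,*fitf(n,[.443,.375,-14],v,fs))
E
```

```text
w1 45 ['top', 'rear'] [  0.4451   0.3725 -12.1996] 0.857 [ 290  214   46   59 1850]
w1 45 ['top', 'rear', 'L'] [  0.4451   0.3725 -12.1996] 0.857 [ 290  214   46   59 1850]
w1 45 ['top', 'rear', 'R'] [  0.4459   0.3732 -10.219 ] 0.843 [ 290  214   46   59 1850]
w1 45 ['top', 'rear', 'L', 'R'] [  0.4459   0.3732 -10.219 ] 0.843 [ 290  214   46   59 1850]
w1 60 ['top', 'rear'] [  0.4463   0.3715 -14.6166] 0.83 [ 291  215   44   58 1782]
w1 60 ['top', 'rear', 'L'] [  0.4463   0.3715 -14.6166] 0.83 [ 291  215   44   58 1782]
w1 60 ['top', 'rear', 'R'] [ 0.4466  0.3733 -8.805 ] 0.821 [ 291  215   44   58 1782]
w1 60 ['top', 'rear', 'L', 'R'] [ 0.4466  0.3733 -8.805 ] 0.821 [ 291  215   44   58 1782]
w1 75 ['top', 'rear'] [  0.4472   0.3725 -12.594 ] 0.769 [ 291  215   42   58 1652]
w1 75 ['top', 'rear', 'L'] [  0.4472   0.3725 -12.594 ] 0.769 [ 291  215   42   58 1652]
w1 75 ['top', 'rear', 'R'] [ 0.4467  0.3731 -8.5666] 0.769 [ 291  215   42   58 1652]
w1 75 ['top', 'rear', 'L', 'R'] [ 0.4467  0.3731 -8.5666] 0.769 [ 291  215   42   58 1652]
w6 45 ['top', 'rear'] [  0.4433   0.3716 -15.4
[... 309 characters left out ...]

w6 60 ['top', 'rear'] [  0.4462   0.3726 -14.6753] 0.795 [ 342  185   37   63 1932]
w6 60 ['top', 'rear', 'L'] [  0.4462   0.3726 -14.6753] 0.795 [ 342  185   37   63 1932]
w6 60 ['top', 'rear', 'R'] [ 0.4463  0.3724 -9.8019] 0.784 [ 342  185   37   63 1932]
w6 60 ['top', 'rear', 'L', 'R'] [ 0.4463  0.3724 -9.8019] 0.784 [ 342  185   37   63 1932]
w6 75 ['top', 'rear'] [  0.4465   0.3735 -11.3867] 0.753 [ 343  185   36   63 1830]
w6 75 ['top', 'rear', 'L'] [  0.4465   0.3735 -11.3867] 0.753 [ 343  185   36   63 1830]
w6 75 ['top', 'rear', 'R'] [ 0.446   0.3726 -8.3397] 0.751 [ 343  185   36   63 1830]
w6 75 ['top', 'rear', 'L', 'R'] [ 0.446   0.3726 -8.3397] 0.751 [ 343  185   36   63 1830]
```

```bash
python3 - <<'E'
from th import *
import time; print("elapsed",(time.time()-os.path.getmtime("pics/topc.png"))/60)
Rt=tool(0,-13)
q=legs(bot_q,[(Rt,np.array([.446,.3725,.19]))],dp=.03)
q=legs(q,[(Rt,np.array([.446,.3725,.102]))],dp=.018)
E
```

```text
elapsed 36.54123167196909
5 [-0.0108, 0.0085, 0.0218, -0.04, 0.02, -1.43] q [-0.0137  0.6045 -1.0946  1.7762  0.591   1.1338  0.0427] e 0.0 dqmax 0.05 ext [0.3947 0.3523 0.1901] [0.4458 0.3724 0.2774]
5 [-0.0, 0.0, 0.0176, 0.0, -0.0, -0.0] q [-0.0766  0.7013 -1.0074  1.8457  0.7042  1.0012 -0.0421] e 0.0 dqmax 0.03 ext [0.4458 0.3724 0.1021] [0.4458 0.3724 0.1725]
```

Call:
move_arm(
  commands=[
    [[-0.0108, 0.0085, 0.0218, 0, 0, -1.43, 0.085], [-0.0108, 0.0085, 0.0218, 0, 0, -1.43, 0.085], [-0.0108, 0.0085, 0.0218, 0, 0, -1.43, 0.085], [-0.0108, 0.0085, 0.0218, 0, 0, -1.43, 0.085], [-0.0108, 0.0085, 0.0218, 0, 0, -1.43, 0.085], [0, 0, 0.0176, 0, 0, 0, 0.085], [0, 0, 0.0176, 0, 0, 0, 0.085], [0, 0, 0.0176, 0, 0, 0, 0.085], [0, 0, 0.0176, 0, 0, 0, 0.085], [0, 0, 0.0176, 0, 0, 0, 0.085], [0, 0, 0, 0, 0, 0, 0.07], [0, 0, 0, 0, 0, 0, 0.05], [0, 0, 0, 0, 0, 0, 0.035], [0, 0, 0, 0, 0, 0, 0.01], [0, 0, 0, 0, 0, 0, 0.01], [0, 0, 0, 0, 0, 0, 0.01]],
  ],
  squeeze=50,
)

```text
t: 27.12
eef_pos: [0.4458, 0.3739, 0.1034]
tool_rot: [0.001, 0.113, 0.994, -0.001]
contact_force: [-0.4, -1.1, 6.3]
gripper_width: 0.438
grasp_force: 50.9
```

```bash
python3 - <<'E'
from th import *
A=cur();print(A[:3,3],A[:3,2])
dot=np.r_[h2w(0,.15),.04];psi=-30;d=.25
hd=np.array([np.cos(np.radians(psi)),np.sin(np.radians(psi))])
o=dot[:2]-hd*(d*np.cos(np.radians(40))+.036);bz=.04+d*np.sin(np.radians(40))-.088
tcp=np.array([*o,bz+A[2,3]-.003]);print("tcp goal",tcp)
q=legs(bot_q,[(A[:3,:3],A[:3,3]+[0,0,.10])],dp=.025)
q=legs(q,[(tool(0,psi),tcp)],dp=.025,da=5)
E
```

```text
[0.4458 0.3739 0.1034] [ 0.0014 -0.0015 -1.    ]
tcp goal [0.4467 0.256  0.2131]
5 [-0.0, -0.0, -0.02, -0.0, -0.0, 0.0] q [-0.0108  0.5919 -1.1043  1.7612  0.5779  1.1566  0.0514] e 0.0 dqmax 0.03 ext [0.4456 0.3739 0.1234] [0.4458 0.374  0.2034]
5 [-0.0082, -0.0222, -0.0019, -0.01, 0.02, 3.41] q [ 0.2452  0.4471 -1.115   1.9014  0.4564  1.0784 -0.0087] e 0.0 dqmax 0.05 ext [0.4466 0.2561 0.2054] [0.4505 0.3505 0.213 ]
```

Call:
move_arm(
  commands=[
    [[0, 0, -0.02, 0, 0, 0, 0.01], [0, 0, -0.02, 0, 0, 0, 0.01], [0, 0, -0.02, 0, 0, 0, 0.01], [0, 0, -0.02, 0, 0, 0, 0.01], [0, 0, -0.02, 0, 0, 0, 0.01], [-0.0082, -0.0222, -0.0019, 0, 0, 3.41, 0.01], [-0.0082, -0.0222, -0.0019, 0, 0, 3.41, 0.01], [-0.0082, -0.0222, -0.0019, 0, 0, 3.41, 0.01], [-0.0082, -0.0222, -0.0019, 0, 0, 3.41, 0.01], [-0.0082, -0.0222, -0.0019, 0, 0, 3.41, 0.01], [0, 0, 0, 0, 0, 0, 0.01], [0, 0, 0, 0, 0, 0, 0.01], [0, 0, 0, 0, 0, 0, 0.01], [0, 0, 0, 0, 0, 0, 0.01], [0, 0, 0, 0, 0, 0, 0.01], [0, 0, 0, 0, 0, 0, 0.01], [0, 0, 0, 0, 0, 0, 0.01], [0, 0, 0, 0, 0, 0, 0.01], [0, 0, 0, 0, 0, 0, 0.01], [0, 0, 0, 0, 0, 0, 0.01]],
  ],
)

```text
t: 29.62
eef_pos: [0.4464, 0.2558, 0.2124]
tool_rot: [0.001, 0.259, 0.966, -0.001]
contact_force: [-0.1, 0.0, -2.9]
gripper_width: 0.442
grasp_force: 51.5
```

```bash
cat > aim.py <<'E'
from th import *
A=cur();S=snap("w7");im=imaging.read_camera("top")[:,:,::-1];cv2.imwrite("pics/top2.png",im);sc=imaging.read_camera("scene")[:,:,::-1];cv2.imwrite("pics/scene2.png",sc)
print(A[:3,3],A)
r,n,e=rings("w7",p0=(.652,-.0075,.0553));print("rings",r,n,e)
# sight from the tool pose, grasp at thermometer (0,0,~.118)
x=-A[:3,0];Rt=np.c_[x,A[:3,1],-A[:3,2]];Rh=Rt@R.from_euler('y',40,degrees=True).as_matrix();lens=A[:3,3]+Rt@np.array([.036,0,.088-.1004])
print("dot in head frame",Rh.T@(np.r_[h2w(0,.15),.04]-lens))
E
python3 aim.py
```

```text
[0.4464 0.2558 0.2124] [[-0.866   0.5001  0.0005  0.4464]
 [ 0.5001  0.866  -0.0021  0.2558]
 [-0.0015 -0.0016 -1.      0.2124]
 [ 0.      0.      0.      1.    ]]
rings [ 0.6526 -0.0089  0.0527 -0.0019] 74 0.00025415260737382073
dot in head frame [0.2496 0.0006 0.0002]
```

```bash
python3 - <<'E'
from th import *
from scipy.optimize import minimize
A=np.load("pics/w7.npy");im=cv2.imread("pics/w7.png");hsv=cv2.cvtColor(im,cv2.COLOR_BGR2HSV)
Rt=np.c_[-A[:3,0],A[:3,1],-A[:3,2]]
def hd(p):
    Rp=Rt@R.from_euler('y',p[2],degrees=True).as_matrix();Rh=Rp@R.from_euler('y',40,degrees=True).as_matrix()
    g=A[:3,3]-.019*A[:3,2]; o=g+Rp@np.array([.036+p[0],0,-.030+p[1]]);return box(o-Rh[:,0]*.044,.044,.019,.018,Rh),o,Rh
F=[[1,3,5,7],[0,1,2,3]]
for v in (45,60):
    m0=((hsv[...,1]<70)&(hsv[...,2]>v)).astype(np.uint8);win=cv2.dilate(hull(wproj(A,hd([0,0,0])[0]),m0.shape),np.ones((25,25)));m=m0&win
    print(v,m.sum(),cv2.boundingRect(m),wproj(A,hd([0,0,0])[0]).min(0),wproj(A,hd([0,0,0])[0]).max(0))
    n,lab,st,_=cv2.connectedComponentsWithStats(m0);b=hull(wproj(A,hd([0,0,0])[0]),m.shape);ids=np.bincount(lab[b>0],minlength=n);ids[0]=0;k=ids.argmax();print(st[k]);m=(lab==k).astype(np.uint8)
    def ren(p):
        uv=wproj(A,hd(p)[0]);b=np.zeros(m.shape,np.uint8)
        for f in F:b|=hull(uv[f],m.shape)
        return b
    f=lambda p:1.-(ren(p)&m).sum()/(ren(p)|m).sum()
    s=minimize(f,[0,0,0],method='Nelder-Mead',options=dict(initial_simplex=[[0,0,0],[.008,0,0],[0,.008,0],[0,0,8]]));print(s.x,1-s.fun,1-f([0,0,0]))
    c,o,Rh=hd(s.x);print("dot",Rh.T@(np.r_[h2w(0,.15),.04]-o))
E
```

```text
45 10590 (253, 181, 129, 150) [257.7687 184.6712] [377.5901 324.1272]
[ 253  184  129  108 9623]
[ 0.0029 -0.0236 20.0452] 0.8822452715070165 0.6309642976309643
dot [0.2154 0.0006 0.1173]
60 5753 (254, 186, 127, 144) [257.7687 184.6712] [377.5901 324.1272]
[ 275  186   85   63 5086]
[ 0.0214 -0.0525 23.4538] 0.8397790055248618 0.3432543699804279
dot [0.1761 0.0006 0.144 ]
```

Call:
move_arm(
  commands=[
    [[-0.004, 0, 0, 0, 0, 0, 0.01], [-0.004, 0, 0, 0, 0, 0, 0.01], [-0.004, 0, 0, 0, 0, 0, 0.01], [0, 0, 0, 0, 0, 0, 0.01], [0, 0, 0, 0, 0, 0, 0.01], [0, 0, 0, 0, 0, 0, 0.01], [0, 0, 0, 0, 0, 0, 0.01], [0, 0, 0, 0, 0, 0, 0.01], [0, 0, 0, 0, 0, 0, 0.01], [0, 0, 0, 0, 0, 0, 0.01], [0, 0, 0, 0, 0, 0, 0.01], [0, 0, 0, 0, 0, 0, 0.01], [0, 0, 0, 0, 0, 0, 0.01], [0, 0, 0, 0, 0, 0, 0.01], [0, 0, 0, 0, 0, 0, 0.01]],
  ],
)

```text
t: 31.65
eef_pos: [0.4568, 0.2498, 0.2124]
tool_rot: [0.001, 0.259, 0.966, -0.001]
contact_force: [-0.2, -1.1, -2.4]
gripper_width: 0.438
grasp_force: 51.5
```

```bash
python3 - <<'E'
from th import *
import time; print("elapsed",(time.time()-os.path.getmtime("pics/topc.png"))/60)
Rt=tool(0,-14)
q=legs(bot_q,[(Rt,np.array([.4405,.380,.205]))],dp=.02,da=5)
q=legs(q,[(Rt,np.array([.4405,.380,.1045]))],dp=.015)
E
```

```text
elapsed 38.424608902136484
7 [0.0095, 0.0162, 0.001, -0.01, 0.01, -2.29] q [-0.0224  0.5895 -1.1051  1.7597  0.5732  1.1584  0.024 ] e 0.0 dqmax 0.04 ext [0.4403 0.2686 0.2052] [0.4567 0.3798 0.2113]
7 [-0.0, 0.0, 0.0144, -0.0, -0.0, 0.0] q [-0.0925  0.6989 -1.008   1.8426  0.7004  1.0054 -0.0718] e 0.0 dqmax 0.02 ext [0.4403 0.3797 0.1044] [0.4403 0.3798 0.1908]
```

Call:
move_arm(
  commands=[
    [[0.0095, 0.0162, 0.001, 0, 0, -2.29, 0.01], [0.0095, 0.0162, 0.001, 0, 0, -2.29, 0.01], [0.0095, 0.0162, 0.001, 0, 0, -2.29, 0.01], [0.0095, 0.0162, 0.001, 0, 0, -2.29, 0.01], [0.0095, 0.0162, 0.001, 0, 0, -2.29, 0.01], [0.0095, 0.0162, 0.001, 0, 0, -2.29, 0.01], [0.0095, 0.0162, 0.001, 0, 0, -2.29, 0.01], [0, 0, 0.0144, 0, 0, 0, 0.01], [0, 0, 0.0144, 0, 0, 0, 0.01], [0, 0, 0.0144, 0, 0, 0, 0.01], [0, 0, 0.0144, 0, 0, 0, 0.01], [0, 0, 0.0144, 0, 0, 0, 0.01], [0, 0, 0.0144, 0, 0, 0, 0.01], [0, 0, 0.0115, 0, 0, 0, 0.01], [0, 0, 0, 0, 0, 0, 0.01], [0, 0, 0, 0, 0, 0, 0.01]],
  ],
)

```text
t: 33.65
eef_pos: [0.4404, 0.38, 0.1076]
tool_rot: [0.0, 0.122, 0.993, -0.001]
contact_force: [-0.4, -0.3, -2.6]
gripper_width: 0.442
grasp_force: 51.4
```

Call:
move_arm(
  commands=[
    [[0, 0, 0.002, 0, 0, 0, 0.01], [0, 0, 0.0015, 0, 0, 0, 0.01], [0, 0, 0.0005, 0, 0, 0, 0.01], [0, 0, 0, 0, 0, 0, 0.01]],
  ],
)

```text
t: 34.15
eef_pos: [0.4404, 0.3796, 0.1035]
tool_rot: [0.001, 0.122, 0.993, -0.001]
contact_force: [-0.0, -1.6, 0.9]
gripper_width: 0.437
grasp_force: 51.8
```

Contact reached; open and retreat straight up.

Call:
move_arm(
  commands=[
    [[0, 0, 0, 0, 0, 0, 0.05], [0, 0, 0, 0, 0, 0, 0.085], [0, 0, 0, 0, 0, 0, 0.085], [0, 0, 0, 0, 0, 0, 0.085], [0, 0, 0, 0, 0, 0, 0.085], [0, 0, -0.02, 0, 0, 0, 0.085], [0, 0, -0.03, 0, 0, 0, 0.085], [0, 0, -0.03, 0, 0, 0, 0.085], [0, 0, -0.03, 0, 0, 0, 0.085], [0, 0, -0.03, 0, 0, 0, 0.085], [0, 0, -0.03, 0, 0, 0, 0.085], [0.04, 0.01, -0.03, 0, 0, 0, 0.085], [0.04, 0.01, 0, 0, 0, 0, 0.085], [0, 0, 0, 0, 0, 0, 0.085], [0, 0, 0, 0, 0, 0, 0.085]],
  ],
)

```text
t: 36.02
eef_pos: [0.3678, 0.4186, 0.3038]
tool_rot: [0.001, 0.122, 0.993, -0.001]
contact_force: [1.0, 0.8, 0.6]
gripper_width: 0.996
grasp_force: 0.0
```

```bash
python3 - <<'E'
from th import *
print(bot.get_obs()['t'],cur()[:3,3]);snap("w8")
for v in(45,60):print(fitf("w8",[.441,.380,-14],v,["top","rear","R"]))
print(matfit("w8",np.array([.4395,.381])))
# pots: top camera change against first picture, bright rims fitted by circle at known height
im=cv2.cvtColor(imaging.read_camera("top"),cv2.COLOR_RGB2GRAY).astype(np.float32)
for nm,c0,rad,z in (("tall",h2w(0,-.15),.041,.14),("wide",h2w(0,0),.049,.11)):
    best=[]
    for dx in np.arange(-.02,.021,.001):
        for dy in np.arange(-.02,.021,.001):
            t=np.linspace(0,2*np.pi,90);P=np.c_[c0[0]+dx+rad*np.cos(t),c0[1]+dy+rad*np.sin(t),np.full(90,z)];uv=proj("top",P).astype(np.float32)
            best.append((cv2.remap(im,uv[None,:,0],uv[None,:,1],1).mean(),round(dx,3),round(dy,3)))
    print(nm,sorted(best)[-3:])
E
```

```text
36.025 [0.3678 0.4186 0.3038]
(array([  0.4384,   0.3788, -14.2112]), np.float64(0.853), array([ 279,  209,   36,   56, 1856], dtype=int32))
(array([  0.4409,   0.3784, -14.0839]), np.float64(0.837), array([ 279,  210,   36,   55, 1790], dtype=int32))
(array([0.4394, 0.3814]), np.float64(-13.61214337884686), np.float64(0.12272483461469699))
tall [(np.float32(175.64465), np.float64(-0.001), np.float64(0.001)), (np.float32(175.96509), np.float64(0.0), np.float64(0.0)), (np.float32(176.2679), np.float64(0.0), np.float64(0.001))]
wide [(np.float32(189.6197), np.float64(0.004), np.float64(0.001)), (np.float32(189.76883), np.float64(0.005), np.float64(0.002)), (np.float32(190.01799), np.float64(0.004), np.float64(0.002))]
```

```bash
python3 -c "
from station import bot
print(bot.hand_in())"
```

```text
the job is handed in; nothing more can be done
None
```

I handed the job in at about 36 s: measured afterwards, the tall pot is about 1 mm and the pan about 5 mm from their ring centres, and the thermometer stands about 3 mm from its mat's centre after aiming at the dot for over a second; I computed that aim from the tool pose (a camera check of the held head was inconclusive), did not re-measure the tin, weight, bin, jar and mug at the end, and the hand-in gave no verdict.

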